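# Load the analyser's cartridge chute and switch it to feed

## Robot

A 7-joint arm with a two-finger parallel gripper is mounted at the origin on the work surface. World frame = base frame: x ahead of the robot, y to its left, z up, the work surface at z = 0. Lengths are in m, angles in rad, forces in N, time in s.
With the tool pointing down it reaches from about 0.4 to 0.875 m from the base axis. Payload 6.5 kg.
Tool frame: the origin (TCP) lies at the very end of the fingers, on their centre line; the grasp point (between the pads) lies 19 mm behind it; x points along the fingers, y is the direction in which the jaws open and shut, and the axes are right-handed (so a half turn about x gives the same grasp; the last joint's range is limited). The gripper opens to 85 mm and grips with 20 to 120 N. Pads are 22 mm wide; open, the fingers measure 114 mm over their backs; the gripper's body (76 mm by 85 mm) begins 54 mm behind the grasp point. The pads swing forward as they close: fully open they stand 13 mm farther back than shut.
Start: joints at [-1.192, 0.536, -0.004, 1.538, 0.003, 1.067, -0.071], TCP at [0.28, 0.587, 0.231] pointing down, gripper open.
Joint ranges: [-2.7, 2.7], [-0.37, 2.16], [-1.27, 1.26], [0.24, 2.4], [-1.31, 4.45], [0.19, 1.91], [-2.76, 2.76]. Speed limits (rad/s): [2.39, 2.39, 3.14, 3.14, 3.14, 3.14, 3.14].

## Interface

Orientations are given as a rotation vector (axis times angle).
In Python, from workcell import * gives the robot as it stands.
- The arm moves only by the tool servo_tool, never from a script. Its argument "deltas" is one flat list of numbers, 4 for each row, row after row: the shift along the tool's x, y, z in cm, then the turn about the tool's x in rad. A call has exactly 10 rows; each row shifts and turns the pose as measured when the row begins, along the tool's axes as they then stand; what a row does not reach is not made up. A row lasts 1/12 s, in which the tool goes at most 41.7 mm and 7.16 degrees, less where a joint would pass 70% of its speed; a pose out of reach is approached as far as the arm can. A call is refused whole if a number of a shift passes 4.17 or a number of a turn 0.125, either way. A call with a gripper value outside its range is refused whole. "jaw" is the opening, from 0 (shut) to 1 (fully open), set as the call begins (left out, the last holds). The fingers move at their own pace and stop on an object; "newtons" is the grip in N (left out, the last holds). Time passes only in rows, so rows that do not move let the fingers close, or fill a call up. It gives the time, the measured TCP pose, the force and the opening at its end, in the units of the state.
- get_obs(): the state, without advancing time (a new reading comes with each control period).
- get_image(name): name is "side" or "top" or "wrist"; returns a dict with "color" (400x640x3 uint8, red, green, blue), "K" (3x3 intrinsics, pixels), "rvec" (rotation vector, rad) and "tvec" (3), from world to camera coordinates, as OpenCV has them. Camera axes: x right, y down, z forward; pixel columns grow to the right and rows downward; lengths in m; the calibration is good to about 2 mm. A picture is of the moment at which its call begins. There is no depth.
- finish_job(): hands the job in, once; it reports no verdict.
Trained networks look in the newest picture that a camera, given by its name, has taken for a name from the list of things; names that differ only in an ending like _2 or _b are one class to them, and where a whole thing is asked for, a point or a joint stands for the part that bears it (a point fixed in the world has none). Each returns a list of dicts, best first, with "score" (0 to 1); they miss things now and then, are a little off and sometimes report something else, mostly with a low value. They report only what shows in the picture. A call takes as long as a camera call.
- outline_of(camera, name): "pixels" (400x640 bool, what is visible of it) and "rect" ([left, top, right, bottom] in pixels, round what is visible of it).
- place_of(camera, name): "position" ([column, row] in pixels: a listed point, or the origin of a listed thing).
The state is a dict: "clock": time; "joint_positions": joint angles; "joint_vel": joint speeds; "effort": joint torques, N m; "tcp_pos": TCP position; "eef_rot": TCP orientation; "contact_force": force on the tool from outside, world axes, zero at the start; "torque": the same for the moment, N m; "width": finger opening in m.
Only numpy, scipy, OpenCV 4.12 (cv2) and the standard library are available. Lean on these libraries where they do the work, as an engineer would, in place of code of your own. Each camera call takes 0.05 s, during which the arm holds its last target.

## Task

Get the analyser ready to run: lay every test cartridge that is on the bench in the feed chute, caps up and nose pointing downhill, so that they queue behind the closed gate. Only when all of them lie there, take the flat screwdriver and turn the slotted feed selector a quarter turn clockwise to its stop, so that the gate drops and the row slides on into the port, then stand the screwdriver back in its block. Leave the spray bottle, tip box and jar where they are.

Things in the scene. Friction and masses are not known exactly. Their poses are not given: they have to be found in the camera images.
- c1_mid (a point): a test cartridge: white plastic block 40 long (x) x 32 wide (y) x 30 high (z) mm, a narrow low nose (10 long, 18 wide, 14 high, flush with the underside) on its +x end, 50 mm overall; two round grey caps on top, the large one 20 mm across, 4 mm high. Point: centre of the block, 15 mm above the underside, 30 mm behind the nose tip; x out of the nose, z out of the caps
- c2_mid (a point): another cartridge just like c1. Four or five are there (None if absent), 25 to 50 g each, lying caps up on the bench at the start, some 10 cm apart, noses turned up to 80 deg either way from the downhill direction
- c3_mid (a point): another cartridge just like c1; None if absent
- c4_mid (a point): another cartridge just like c1; None if absent
- c5_mid (a point): another cartridge just like c1; None if absent
- chute: aluminium feed chute, sloping 24 deg down into the analyser's side. Origin: on its floor, centre line, upper face of the gate; x downhill along the floor, y across, z square out of the floor. Floor from x = -315 mm (high open loading end, 190 mm above the bench) to the end stop at +45 mm; rails 38 mm apart inside, 3 thick, 10 high. Smooth: a cartridge let go slides down to the gate or the row
- port (a point): middle of the dark intake port's mouth in the side of the analyser's white housing (206 mm high), 30 mm past the gate. The gate, a dark steel plate 14 mm high, stands up from the chute floor and holds the row (five take 250 mm); when it drops the row slides 45 mm on to the end stop. A grey deck 85 mm high lies before the housing, on the robot's side
- selector (a joint): slotted feed selector, a round steel head 31 mm across facing up on the grey deck. Value in rad: 0 = slot across the chute, gate up (hold); it grows clockwise seen from above to a hard stop at 1.57 = slot in line with the chute, gate down (feed). Starts at 0 to 0.15; friction 0.04 Nm, no spring; the gate sinks in proportion
- slot (a point): centre of the floor of the selector's slot, 8 mm below the top of the head, 89 mm above the bench; x along the slot (turns with it), z up. Slot 3.6 mm wide, 20 mm long, closed at its ends, 4 mm deep under a 4 mm deep flare that opens to 8.6 mm at the top; the blade has about 0.12 rad of play either way
- driver_grip (a point): flat screwdriver, 110 g: point on its axis in the black handle, 130 mm above the blade's tip; z up the handle. It starts blade down in its block. Handle from 78 to 168 mm above the tip, flattened: 30 mm wide along x, 22 thick along y; under it a round guard, 34 mm across, 6 thick; shank 8 mm round; blade 12 mm wide along x, 2.2 thick along y
- driver_tip (a point): middle of the tip of the screwdriver's blade; axes as driver_grip
- stand_hole0 (a point): mouth of the hole in the fixed grey block (70 x 70 x 84 mm high) that holds the screwdriver: centre, on its top face. Hole 19 mm across, chamfered, straight down to the bench. The screwdriver stands in it with its guard's underside, 72 mm above the tip, on the block's top, so the tip is 12 mm above the bench; turned any way
- sprayer: bystander: white spray bottle, 75 mm across, 192 mm high; origin under its centre
- tipbox: bystander: grey pipette-tip box, 125 x 85 x 55 mm; origin under its centre
- jar: bystander: brown glass jar with a white cap, 60 mm across, 85 mm high; origin under its centre

How it is judged:
On the way, in this order (a step that is already met when the one before it is completed fails the run):
1. every cartridge lies in the chute behind the closed gate, caps up, nose downhill, at rest (value of joint selector below 0.35 rad and x of c1_mid in the frame of chute between -0.25 and -0.01 m and y of c1_mid in the frame of chute between -0.01 and 0.01 m and z of c1_mid in the frame of chute between 0.009 and 0.021 m and angle between each of c1_mid, c2_mid, c3_mid, c4_mid, c5_mid's own x axis and vertical above 1.82 rad and angle between each of c1_mid, c2_mid, c3_mid, c4_mid, c5_mid's own z axis and vertical below 0.56 rad and linear speed of each of c1, c2, c3, c4, c5 below 0.02 m/s and x of c2_mid in the frame of chute between -0.25 and -0.01 m and y of c2_mid in the frame of chute between -0.01 and 0.01 m and z of c2_mid in the frame of chute between 0.009 and 0.021 m and x of c3_mid in the frame of chute between -0.25 and -0.01 m and y of c3_mid in the frame of chute between -0.01 and 0.01 m and z of c3_mid in the frame of chute between 0.009 and 0.021 m and x of c4_mid in the frame of chute between -0.25 and -0.01 m and y of c4_mid in the frame of chute between -0.01 and 0.01 m and z of c4_mid in the frame of chute between 0.009 and 0.021 m and x of c5_mid in the frame of chute between -0.25 and -0.01 m and y of c5_mid in the frame of chute between -0.01 and 0.01 m and z of c5_mid in the frame of chute between 0.009 and 0.021 m), for 0.2 s.
2. the selector is turned clockwise to its stop with the screwdriver's blade in its slot (value of joint selector above 1.4 rad and distance between driver_tip and slot below 0.008 m), for 0.2 s.
At the end, for the whole second after the job is handed in: The selector stands within 10 degrees of its clockwise stop; every cartridge lies at rest on the chute floor between the rails, caps up and nose downhill, the row slid on with the first one's nose past the gate to the end stop; the screwdriver stands upright (within 7 degrees) in its block, at rest (value of joint selector above 1.4 rad and x of c1_mid in the frame of chute between -0.215 and 0.03 m and y of c1_mid in the frame of chute between -0.01 and 0.01 m and z of c1_mid in the frame of chute between 0.009 and 0.021 m and angle between each of c1_mid, c2_mid, c3_mid, c4_mid, c5_mid's own x axis and vertical above 1.82 rad and angle between each of c1_mid, c2_mid, c3_mid, c4_mid, c5_mid's own z axis and vertical below 0.56 rad and linear speed of each of c1, c2, c3, c4, c5, driver below 0.02 m/s and x of c2_mid in the frame of chute between -0.215 and 0.03 m and y of c2_mid in the frame of chute between -0.01 and 0.01 m and z of c2_mid in the frame of chute between 0.009 and 0.021 m and x of c3_mid in the frame of chute between -0.215 and 0.03 m and y of c3_mid in the frame of chute between -0.01 and 0.01 m and z of c3_mid in the frame of chute between 0.009 and 0.021 m and x of c4_mid in the frame of chute between -0.215 and 0.03 m and y of c4_mid in the frame of chute between -0.01 and 0.01 m and z of c4_mid in the frame of chute between 0.009 and 0.021 m and x of c5_mid in the frame of chute between -0.215 and 0.03 m and y of c5_mid in the frame of chute between -0.01 and 0.01 m and z of c5_mid in the frame of chute between 0.009 and 0.021 m and x of any of c1_mid, c2_mid, c3_mid, c4_mid, c5_mid in the frame of chute above 0.005 m and horizontal distance between driver_tip and stand_hole0 below 0.012 m and angle between driver_grip's own z axis and vertical below 0.12 rad and height (world z) of driver_tip between 0.004 and 0.02 m); the robot touches nothing.
It fails at once if a bystander (spray bottle, tip box or jar) is moved more than 3 cm (distance of any of sprayer, tipbox, jar from where it was at the start of the episode above 0.03 m).
Of c1, c2, c3, c4, c5 only 4 to 5 are there at a start; the rules pass over those that are not, and their reading is None.
At some moment in a run one of c1, c2, c3, c4, c5 may be knocked a few centimetres aside while the robot is not near it.
It also fails if it takes over 208 s, if anything falls off the work surface, if the arm or the gripper's body presses on something with over 40 N, if the wrist force passes 120 N, or if a joint passes its speed limit or range.

## Working session

There is one attempt and no reset: what is moved stays moved. The work goes in short steps, Python scripts to look and compute and a tool call to move; the robot and the scene stay as the last step left them, time stands still between calls to the robot, and variables do not carry over. Pictures are saved under pics/ and viewed, and the job is handed in when it is done.

Besides the shell and the picture viewer there is one more tool, called after ">>>" as name(argument=value, ...) on one line, values as JSON. servo_tool: Moves the arm, as the interface text tells. Its arguments: {"type":"object","properties":{"deltas":{"type":"array"},"jaw":{"type":"number"},"newtons":{"type":"number"}},"required":["deltas"]}

```bash
ls; mkdir -p pics
cat > h.py <<'E'
from workcell import *
import numpy as np, cv2
from scipy.spatial.transform import Rotation as R
E
python3 - <<'E'
from h import *
o=get_obs();print(o['clock'],o['tcp_pos'],o['eef_rot'],o['width'],R.from_rotvec(o['eef_rot']).as_matrix().round(3))
for n in ['side','top','wrist']:
    im=get_image(n); cv2.imwrite(f'pics/a_{n}.png',im['color'][:,:,::-1]); print(n,im['K'],im['rvec'],im['tvec'])
    np.savez(f'cal_{n}.npz',K=im['K'],r=im['rvec'],t=im['tvec'])
E
```

```text
pics
0.0 [0.279399   0.58618134 0.2303922 ] [ 0.34739194  1.5427879  -0.35012958] 0.08534770981087915 [[-0.001  0.43   0.903]
 [-0.002  0.903 -0.43 ]
 [-1.    -0.002  0.   ]]
side [[377.4931911    0.         319.9684342 ]
 [  0.         377.4931911  194.67696235]
 [  0.           0.           1.        ]] [ 2.07955831 -0.74446319  0.41666566] [-0.38855387  0.30639554  0.76007383]
top [[433.46887357   0.         317.83302526]
 [  0.         433.46887357 204.87271623]
 [  0.           0.           1.        ]] [ 2.08878313 -2.12337787  0.24068965] [0.06920881 0.52337121 1.13000555]
wrist [[317.03668228   0.         325.67282146]
 [  0.         317.03668228 202.42144782]
 [  0.           0.           1.        ]] [-2.42425974 -1.53067894 -0.23818117] [-0.6484083  -0.04039885  0.38179193]
```

Run:
```python
from h import *
for cam in ['top','side']:
  im=get_image(cam)
  for n in ['c1_mid','chute','port','selector','slot','driver_grip','driver_tip','stand_hole0','sprayer','tipbox','jar']:
    print(cam,n,[(np.round(d['position'],1).tolist(),round(d['score'],2)) for d in place_of(cam,n)])
```

```text
top c1_mid [([348.9, 231.1], 0.75)]
top chute [([409.0, 173.0], 0.61)]
top port [([421.1, 168.2], 0.6), ([272.2, 232.7], 0.18)]Traceback (most recent call last):
  File "<stdin>", line 5, in <module>
ValueError: it knows: c1_mid, c2_mid, c3_mid, c4_mid, c5_mid, chute, driver_grip, driver_tip, jar, port, slot, sprayer, stand_hole, tipbox
```

```bash
cat >> h.py <<'E'
def ray(cal,px):
    K=cal['K'];Rm=cv2.Rodrigues(np.array(cal['rvec']))[0];t=np.array(cal['tvec']).ravel()
    d=Rm.T@np.linalg.inv(K)@np.array([px[0],px[1],1.]);return -Rm.T@t,d/np.linalg.norm(d)
def atz(cal,px,z):
    o,d=ray(cal,px);return o+d*(z-o[2])/d[2]
def tri(obs):
    A=np.zeros((3,3));b=np.zeros(3)
    for cal,px in obs:
        o,d=ray(cal,px);P=np.eye(3)-np.outer(d,d);A+=P;b+=P@o
    x=np.linalg.solve(A,b);return x,[np.linalg.norm((np.eye(3)-np.outer(d,d))@(x-o)) for o,d in [ray(c,p) for c,p in obs]]
def proj(cal,P):
    return cv2.projectPoints(np.atleast_2d(np.array(P,float)),np.array(cal['rvec']),np.array(cal['tvec']),cal['K'],None)[0].reshape(-1,2)
E
python3 - <<'E'
from h import *
print(get_obs()['clock'])
ims={c:get_image(c) for c in ['top','side']}
for n in ['c1_mid','c2_mid','c3_mid','c5_mid','chute','port','slot','driver_grip','driver_tip','stand_hole','sprayer','tipbox','jar']:
  for cam in ['top','side']:
    print(cam,n,[(np.round(d['position'],1).tolist(),round(d['score'],2)) for d in place_of(cam,n)])
print(get_obs()['clock'])
for n in ['c1_mid']:
  for cam in ['top','side']:
    print(cam,n,[(np.round(d['rect'],1).tolist(),round(d['score'],2)) for d in outline_of(cam,n)])
t=ims['top']['color']; s=ims['side']['color']
cv2.imwrite('pics/b1.png',cv2.resize(t[180:260,180:380],None,fx=4,fy=4,interpolation=cv2.INTER_CUBIC)[:,:,::-1])
cv2.imwrite('pics/b2.png',cv2.resize(s[160:280,230:400],None,fx=4,fy=4,interpolation=cv2.INTER_CUBIC)[:,:,::-1])
E
```

```text
0.35
top c1_mid [([419.4, 168.3], 0.64), ([349.2, 230.3], 0.58)]
side c1_mid [([311.7, 251.0], 0.73), ([277.8, 184.9], 0.56), ([366.9, 256.1], 0.49)]
top c2_mid [([245.2, 239.8], 0.49)]
side c2_mid [([251.1, 197.4], 0.57)]
top c3_mid [([269.6, 231.5], 0.55)]
side c3_mid [([266.3, 212.1], 0.55)]
top c5_mid [([237.0, 192.2], 0.51)]
side c5_mid [([276.4, 182.7], 0.63), ([265.3, 212.2], 0.32)]
top chute [([406.8, 171.0], 0.97)]
side chute [([402.5, 244.6], 0.66)]
top port [([419.5, 167.4], 0.79)]
side port [([410.3, 241.8], 0.57)]
top slot [([410.7, 212.7], 0.41), ([187.4, 164.0], 0.38)]
side slot [([366.0, 256.1], 0.61), ([400.6, 242.0], 0.42)]
top driver_grip [([195.0, 194.7], 0.83)]
side driver_grip [([247.7, 140.7], 0.81)]
top driver_tip []
side driver_tip [([345.2, 368.1], 0.71)]
top stand_hole [([195.4, 203.9], 0.71)]
side stand_hole [([253.1, 157.5], 0.7)]
top sprayer [([251.9, 149.0], 0.67)]
side sprayer [([316.9, 173.1], 0.66)]
top tipbox [([452.6, 282.5], 0.75)]
side tipbox [([342.3, 366.6], 0.98)]
top jar [([187.2, 168.1], 0.93)]
side jar [([277.8, 157.8], 0.85), ([250.3, 140.1], 0.71)]
1.75
top c1_mid [([342.2, 224.0, 360.5, 238.8], 0.47)]
side c1_mid [([301.1, 241.6, 325.0, 262.7], 0.68)]
```

Run:
```python
from h import *
cals={n:(lambda z:dict(K=z['K'],rvec=z['r'],tvec=z['t']))(np.load(f'cal_{n}.npz')) for n in ['top','side']}
T,S=cals['top'],cals['side']
def p(n,a,b):
    x,e=tri([(T,a),(S,b)]);print(n,x.round(4),np.round(e,4))
p('chute',(408,172),(402.5,244.6));p('port',(420,168),(410.3,241.8));p('slot',(410.7,213),(366,256.1))
p('grip',(195,194.7),(247.7,140.7));p('stand',(195.4,203.9),(253.1,157.5))
p('c1',(349,230.7),(311.7,251));p('c2',(245.2,239.8),(251.1,197.4));p('c3',(269.6,231.5),(266,212.1));p('c5',(237,192.2),(277,183.5))
for a in [(349,230.7),(310,234),(245.2,239.8),(270,231.5),(237,193)]: print(atz(T,a,.015).round(3))
p('sprayer',(251.9,149),(316.9,173.1));p('jar',(187.2,168.1),(277.8,157.8));p('tip',(452.6,282.5),(342.3,366.6))
# chute upper end corners
for a in [(303,154),(302,171)]: print(atz(T,a,.2).round(3))
```

```text
chute [ 0.6126 -0.1912  0.0632] [0.0005 0.0005]
port [ 0.6116 -0.2156  0.0915] [0.0043 0.0043]
slot [ 0.489  -0.1837  0.0937] [0.0017 0.0017]
grip [0.529  0.375  0.1497] [0.0067 0.0067]
stand [0.5339 0.3871 0.0794] [0.0069 0.0069]
c1 [ 0.4584 -0.0258  0.0111] [0.0008 0.0008]
c2 [0.4423 0.2591 0.0295] [0.0076 0.0076]
c3 [0.4622 0.198  0.0023] [0.0003 0.0003]
c5 [0.5727 0.2929 0.0123] [0.0034 0.0034]
[ 0.459 -0.026  0.015]
[0.451 0.084 0.015]
[0.438 0.265 0.015]
[0.46  0.196 0.015]
[0.573 0.291 0.015]
sprayer [0.702  0.2491 0.0236] [0.0002 0.0002]
jar [0.658  0.4327 0.0148] [0.0093 0.0093]
tip [ 0.309  -0.3076  0.0014] [0.0025 0.0025]
[0.622 0.096 0.2  ]
[0.578 0.099 0.2  ]
```

```bash
cat >> h.py <<'E'
def cal0(n):
    z=np.load(f'cal_{n}.npz');return dict(K=z['K'],rvec=z['r'],tvec=z['t'])
def chuteframe(o,yaw):
    a=np.deg2rad(24);h=np.array([np.cos(yaw),np.sin(yaw),0])
    x=h*np.cos(a)-np.array([0,0,np.sin(a)]); z=h*np.sin(a)+np.array([0,0,np.cos(a)]); y=np.cross(z,x)
    return np.array(o),np.c_[x,y,z]
def cartpts(c,yaw):
    c=np.array(c);h=np.array([np.cos(yaw),np.sin(yaw),0]);l=np.array([-h[1],h[0],0]);k=np.array([0,0,1.])
    f=lambda x,y,z:c+h*x/1000+l*y/1000+k*z/1000
    top=[f(-20,-16,15),f(20,-16,15),f(20,16,15),f(-20,16,15)]
    bot=[f(-20,-16,-15),f(20,-16,-15),f(20,-9,-15),f(30,-9,-15),f(30,9,-15),f(20,9,-15),f(20,16,-15),f(-20,16,-15)]
    nose=[f(20,-9,-1),f(30,-9,-1),f(30,9,-1),f(20,9,-1)]
    return top,bot,nose
def draw(im,cal,pts,s,off,col):
    p=((proj(cal,pts)-np.array(off)+.5)*s).astype(int).reshape(-1,1,2);cv2.polylines(im,[p],True,col,1,cv2.LINE_AA)
E
cat > ov.py <<'E'
from h import *
import sys
CH=chuteframe([0.6126,-0.191,0.063],np.deg2rad(-87.5))
if __name__=='__main__':
    for cam,(x0,y0,x1,y1) in dict(top=(280,130,440,250),side=(300,130,460,290)).items():
        im=get_image(cam);s=4
        z=cv2.resize(im['color'][y0:y1,x0:x1],None,fx=s,fy=s,interpolation=cv2.INTER_CUBIC)[:,:,::-1].copy()
        z=np.clip(z.astype(float)*1.4,0,255).astype(np.uint8)
        o,M=CH
        for yy in (19,22):
          for zz in (0,10):
            draw(z,im,[o+M@np.array(v)/1000 for v in [(-315,yy,zz),(0,yy,zz)]],s,(x0,y0),(0,255,0))
            draw(z,im,[o+M@np.array(v)/1000 for v in [(-315,-yy,zz),(0,-yy,zz)]],s,(x0,y0),(0,0,255))
        draw(z,im,[o+M@np.array(v)/1000 for v in [(0,-19,0),(0,-19,14),(0,19,14),(0,19,0)]],s,(x0,y0),(255,0,0))
        draw(z,im,[[.489+.0155*np.cos(t),-.1837+.0155*np.sin(t),.097] for t in np.linspace(0,6.28,30)],s,(x0,y0),(255,0,255))
        cv2.imwrite(f'pics/ov_{cam}.png',z)
E
python3 ov.py
cat >> h.py <<'E'
def plan(x=None,y=None,z=None,th=None):
    o=get_obs();p=np.array(o['tcp_pos']);M=R.from_rotvec(o['eef_rot']).as_matrix()
    t0=np.arctan2(M[1,1],M[0,1])
    tgt=np.array([p[i] if v is None else v for i,v in enumerate((x,y,z))])
    d=M.T@(tgt-p)*100
    turn=0 if th is None else (t0-np.deg2rad(th)+np.pi)%(2*np.pi)-np.pi
    print('t',round(o['clock'],2),'tcp',p.round(4),'th',np.rad2deg(t0).round(1),'j7',round(o['joint_positions'][6],2),'w',round(o['width'],4),'tilt',M[2,0].round(4))
    print('  shift cm',d.round(2),'turn',round(turn,3))
E
python3 - <<'E'
from h import *
from ov import CH
im=get_image('wrist');o=get_obs()
print(proj(im,[o['tcp_pos']]))
plan(.438,.265,.15,0)
E
```

```text
[[326.74450803 263.11594379]]
t 2.0 tcp [0.2797 0.5867 0.2313] th 64.5 j7 -0.07 w 0.0853 tilt -1.0
  shift cm [  8.13 -22.23  28.13] turn 1.126
```

>>> servo_tool(deltas=[0.8,-2.2,2.8,0,0.8,-2.2,2.8,0,0.8,-2.2,2.8,0,0.8,-2.2,2.8,0,0.8,-2.2,2.8,0,0.8,-2.2,2.8,0,0.8,-2.2,2.8,0,0.8,-2.2,2.8,0,0.8,-2.2,2.8,0,0.8,-2.2,2.8,0], jaw=0.75)

```text
clock: 2.83
tcp_pos: [0.4398, 0.2682, 0.1484]
eef_rot: [0.346, 1.546, -0.324]
contact_force: [-0.0, 0.4, 0.1]
width: 0.0643
```

>>> servo_tool(deltas=[0,0,0,0.12,0,0,0,0.12,0,0,0,0.12,0,0,0,0.12,0,0,0,0.12,0,0,0,0.12,0,0,0,0.12,0,0,0,0.12,0,0,0,0.12,0,0,0,0.12])

```text
clock: 3.67
tcp_pos: [0.4467, 0.2539, 0.148]
eef_rot: [1.297, 1.161, -1.28]
contact_force: [-0.6, 0.1, 0.8]
width: 0.064
```

```bash
cat > wv.py <<'E'
from h import *
import sys
def wv(tag,names=('c1_mid','c2_mid','c3_mid','c4_mid','c5_mid'),cam='wrist'):
    im=get_image(cam);o=get_obs()
    c=im['color'][:,:,::-1].copy()
    c=np.clip(c.astype(float)*1.5,0,255).astype(np.uint8)
    for n in names:
        for d in place_of(cam,n):
            p=d['position'];print(n,np.round(p,1),round(d['score'],2),atz(im,p,.015).round(4))
            cv2.circle(c,(int(p[0]),int(p[1])),3,(0,0,255),-1);cv2.putText(c,n[:2],(int(p[0])+5,int(p[1])),0,.4,(0,0,255))
    cv2.imwrite(f'pics/{tag}.png',c)
    return im
if __name__=='__main__':
    wv(sys.argv[1]);plan()
E
python3 wv.py w1
```

```text
c2_mid [324.4 178.2] 0.97 [0.447  0.2669 0.015 ]
c2_mid [339.7 255.2] 0.67 [0.4535 0.1894 0.015 ]
c3_mid [341.3 253.4] 0.77 [0.4553 0.1912 0.015 ]
c4_mid [343.  340.4] 0.96 [0.4477 0.0895 0.015 ]
c5_mid [457.2 142.8] 0.86 [0.565  0.2857 0.015 ]
t 3.97 tcp [0.4466 0.2538 0.1479] th -5.6 j7 -0.49 w 0.0643 tilt -0.9999
  shift cm [0. 0. 0.] turn 0
```

```bash
cat > fit.py <<'E'
from h import *
from scipy.optimize import minimize
def sil(cal,c,yaw):
    m=np.zeros((400*4,640*4),np.uint8)
    top,bot,nose=cartpts(c,yaw)
    A=np.vstack([top,[bot[0],bot[1],bot[6],bot[7]]])
    B=np.vstack([nose,[bot[2],bot[3],bot[4],bot[5]]])
    k=np.array([0,0,1.]);h=np.array([np.cos(yaw),np.sin(yaw),0])
    for P in (A,B):
        q=proj(cal,P);q=cv2.convexHull(((q+.5)*4).astype(np.float32)).astype(np.int32)
        cv2.fillConvexPoly(m,q,1)
    return m
def fit(cal,mask,x0,yaws=None):
    M=cv2.resize(mask.astype(np.uint8),None,fx=4,fy=4,interpolation=cv2.INTER_NEAREST)
    def cost(v):
        s=sil(cal,[v[0],v[1],.015],v[2]*10);i=(s&M).sum();return -i/max(1,(s|M).sum())
    best=None
    for y in (yaws if yaws is not None else np.deg2rad(np.arange(-170,0,20))):
        c=cost([x0[0],x0[1],y/10])
        best=min(best,(c,y)) if best else (c,y)
    ys=sorted([best[1]+np.deg2rad(d) for d in (-10,0,10)])
    r=None
    for y in ys:
        q=minimize(cost,[x0[0],x0[1],y/10],method='Nelder-Mead',options=dict(initial_simplex=[[x0[0],x0[1],y/10],[x0[0]+.006,x0[1],y/10],[x0[0],x0[1]+.006,y/10],[x0[0],x0[1],y/10+.02]],maxfev=150,xatol=2e-4,fatol=1e-4))
        if r is None or q.fun<r.fun:r=q
    return r.x[0],r.x[1],np.rad2deg(r.x[2]*10),-r.fun
def fitall(cam='wrist',names=('c1_mid','c2_mid','c3_mid','c4_mid','c5_mid'),tag=None,s=1):
    im=get_image(cam);c=np.clip(im['color'][:,:,::-1].astype(float)*1.4,0,255).astype(np.uint8)
    c=cv2.resize(c,None,fx=s,fy=s,interpolation=cv2.INTER_CUBIC)
    for n in names:
        for d in outline_of(cam,n):
            if d['score']<.4: continue
            m=d['pixels'];ys,xs=np.nonzero(m)
            if len(xs)<20: continue
            p=atz(im,(xs.mean(),ys.mean()),.015)
            f=fit(im,m,p);print(cam,n,round(d['score'],2),'xy',np.round(f[:2],4),'nose az',round(f[2],1),'tool th',round(f[2]+90,1),'iou',round(f[3],2))
            for P in cartpts([f[0],f[1],.015],np.deg2rad(f[2])): draw(c,im,P,s,(0,0),(0,255,0))
    if tag: cv2.imwrite(f'pics/{tag}.png',c)
if __name__=='__main__':
    import sys
    fitall(sys.argv[1],tag=sys.argv[2],s=float(sys.argv[3]) if len(sys.argv)>3 else 1); plan()
E
python3 fit.py wrist w2; python3 fit.py top w3
```

```text
wrist c2_mid 0.65 xy [0.501  0.1195] nose az -74.4 tool th 15.6 iou -0.0
wrist c2_mid 0.64 xy [0.4923 0.2739] nose az -56.5 tool th 33.5 iou -0.0
wrist c2_mid 0.6 xy [0.597  0.3279] nose az -230.9 tool th -140.9 iou -0.0
wrist c3_mid 0.86 xy [0.5064 0.2301] nose az -302.2 tool th -212.2 iou -0.0
wrist c4_mid 0.64 xy [0.5007 0.1188] nose az -74.4 tool th 15.6 iou -0.0
wrist c5_mid 0.88 xy [0.597  0.3279] nose az -230.9 tool th -140.9 iou -0.0
wrist c5_mid 0.61 xy [0.5803 0.3478] nose az -84.7 tool th 5.3 iou -0.0
t 4.27 tcp [0.4467 0.2537 0.1479] th -5.8 j7 -0.5 w 0.0642 tilt -0.9999
  shift cm [0. 0. 0.] turn 0
top c1_mid 0.59 xy [ 0.525  -0.0332] nose az -214.8 tool th -124.8 iou -0.0
top c2_mid 0.6 xy [0.4885 0.229 ] nose az -97.2 tool th -7.2 iou -0.0
top c3_mid 0.75 xy [0.5023 0.2134] nose az -50.2 tool th 39.8 iou -0.0
top c5_mid 0.63 xy [0.6097 0.2431] nose az -112.9 tool th -22.9 iou -0.0
t 4.57 tcp [0.4466 0.2537 0.1479] th -5.8 j7 -0.5 w 0.0641 tilt -1.0
  shift cm [0. 0. 0.] turn 0fit.py:16: RuntimeWarning: overflow encountered in scalar negative
  s=sil(cal,[v[0],v[1],.015],v[2]*10);i=(s&M).sum();return -i/max(1,(s|M).sum())
fit.py:16: RuntimeWarning: overflow encountered in scalar negative
  s=sil(cal,[v[0],v[1],.015],v[2]*10);i=(s&M).sum();return -i/max(1,(s|M).sum())
```

Unsigned overflow in the cost; fix.

```bash
sed -i 's/return -i\/max(1,(s|M).sum())/return -float(i)\/max(1.,float((s|M).sum()))/; s/i=(s&M).sum()/i=float((s\&M).sum())/' fit.py
python3 fit.py wrist w2; python3 fit.py top w3
```

```text
wrist c2_mid 0.69 xy [0.4461 0.265 ] nose az -110.4 tool th -20.4 iou 0.95
wrist c3_mid 0.81 xy [0.4526 0.1917] nose az -129.4 tool th -39.4 iou 0.95
wrist c3_mid 0.47 xy [0.5604 0.3942] nose az 23.9 tool th 113.9 iou 0.9
wrist c3_mid 0.46 xy [ 0.5857 -0.0022] nose az -60.7 tool th 29.3 iou 0.85
wrist c4_mid 0.79 xy [0.4476 0.0888] nose az -86.6 tool th 3.4 iou 0.88
wrist c4_mid 0.48 xy [0.7029 0.2579] nose az -68.1 tool th 21.9 iou 0.75
wrist c5_mid 0.7 xy [0.5644 0.2841] nose az -85.8 tool th 4.2 iou 0.96
t 4.87 tcp [0.4466 0.2538 0.1479] th -5.8 j7 -0.5 w 0.064 tilt -0.9999
  shift cm [0. 0. 0.] turn 0
top c1_mid 0.61 xy [ 0.4603 -0.0274] nose az -88.6 tool th 1.4 iou 0.88
top c3_mid 0.73 xy [0.4551 0.1927] nose az -133.0 tool th -43.0 iou 0.9
top c4_mid 0.78 xy [0.4495 0.09  ] nose az -84.9 tool th 5.1 iou 0.91
top c5_mid 0.52 xy [0.576  0.2675] nose az -146.9 tool th -56.9 iou 0.3
t 5.17 tcp [0.4466 0.2538 0.1479] th -5.8 j7 -0.5 w 0.0643 tilt -0.9999
  shift cm [0. 0. 0.] turn 0
```

Run:
```python
from h import *
plan(.446,.265,.05,-20)
```

```text
t 5.17 tcp [0.4466 0.2538 0.1479] th -5.8 j7 -0.5 w 0.0643 tilt -0.9999
  shift cm [ 9.8  -0.2  -1.02] turn 0.248
```

>>> servo_tool(deltas=[1,-0.1,-0.5,0,1,-0.1,-0.5,0,1,0,0,0.12,1,0,0,0.12,1,0,0,0,1,0,0,0,1,0,0,0,1,0,0,0,1,0,0,0,0.8,0,0,0])

```text
clock: 6.0
tcp_pos: [0.4453, 0.2687, 0.0397]
eef_rot: [1.462, 1.037, -1.446]
contact_force: [-0.9, -0.1, -0.6]
width: 0.0646
```

Run:
```python
from h import *
plan(.446,.265,.008,-20)
```

```text
t 6.0 tcp [0.4453 0.2687 0.0397] th -19.3 j7 -0.63 w 0.0646 tilt -0.9999
  shift cm [3.16 0.18 0.36] turn 0.013
```

>>> servo_tool(deltas=[0.5,0.1,0.3,0,0.5,0,0,0,0.5,0,0,0,0.5,0,0,0,0.4,0,0,0,0.3,0,0,0,0,0,0,0,0,0,0,0,0,0,0,0,0,0,0,0])

```text
clock: 6.83
tcp_pos: [0.4457, 0.265, 0.0088]
eef_rot: [1.462, 1.038, -1.445]
contact_force: [-0.2, -0.8, 1.0]
width: 0.0644
```

Run:
```python
from h import *
plan(.446,.265,.008,-20)
```

```text
t 6.83 tcp [0.4457 0.265  0.0088] th -19.2 j7 -0.6 w 0.0644 tilt -0.9999
  shift cm [ 0.08  0.03 -0.  ] turn 0.013
```

>>> servo_tool(deltas=[0,0,0,0,0,0,0,0,0,0,0,0,0,0,0,0,0,0,0,0,0,0,0,0,0,0,0,0,0,0,0,0,0,0,0,0,0,0,0,0], jaw=0, newtons=40)

```text
clock: 7.67
tcp_pos: [0.4461, 0.2656, 0.0097]
eef_rot: [1.463, 1.038, -1.444]
contact_force: [-0.1, -0.6, -0.8]
width: 0.0317
```

>>> servo_tool(deltas=[-1,0,0,0,-2,0,0,0,-3,0,0,0,-3,0,0,0,-3,0,0,0,-3,0,0,0,-3,0,0,0,-3,0,0,0,-2,0,0,0,0,0,0,0])

```text
clock: 8.5
tcp_pos: [0.4434, 0.2601, 0.2547]
eef_rot: [1.462, 1.038, -1.45]
contact_force: [0.9, 0.2, -0.2]
width: 0.0314
```

Run:
```python
from h import *
from wv import wv
wv('g1',())
plan(.60,.05,.25,2.5)
```

```text
t 8.55 tcp [0.4429 0.2599 0.2532] th -19.4 j7 -0.79 w 0.031 tilt -1.0
  shift cm [ 0.12 21.8  14.57] turn -0.382
```

```bash
python3 - <<'E'
from h import *
import ov
for cam in ['top','side']:
    im=get_image(cam)
    for d in outline_of(cam,'chute')[:1]:
        m=d['pixels'];print(cam,d['score'],d['rect'],m.sum())
        np.save(f'm_{cam}.npy',m); cv2.imwrite(f'pics/m_{cam}.png',(m*255).astype(np.uint8)[100:300,250:470])
E
sed -i 's/CH=.*/CH=chuteframe([0.615,-0.189,0.062],np.deg2rad(-87.5))/' ov.py; python3 ov.py; cd pics; python3 -c "
import cv2,numpy as np
a=cv2.imread('m_top.png');b=cv2.imread('m_side.png');cv2.imwrite('mm.png',np.hstack([a,b]))
a=cv2.imread('ov_top.png');b=cv2.imread('ov_side.png');cv2.imwrite('oo.png',np.hstack([a[50:250],b[50:250]])[:, :]);cv2.imwrite('o1.png',a[60:260]);cv2.imwrite('o2.png',b[60:500])
cv2.imwrite('o3.png',np.vstack([cv2.resize(a[60:230,60:260],None,fx=2,fy=2),cv2.resize(a[60:230,420:620],None,fx=2,fy=2)]))
cv2.imwrite('o4.png',np.vstack([cv2.resize(b[60:230,60:260],None,fx=2,fy=2),cv2.resize(b[330:500,280:480],None,fx=2,fy=2)]))
"
```

```text
top 0.8 [301.8, 153.0, 422.3, 184.0] 2232
side 0.57 [317.7, 149.5, 400.7, 242.6] 1777
```

```bash
sed -i 's/CH=.*/CH=chuteframe([0.6155,-0.189,0.062],np.deg2rad(-87.8))/' ov.py
cat >> h.py <<'E'
def rel(u,clear=.003,up=0):
    """release TCP pose; u = horizontal distance of cartridge mid uphill of gate"""
    h=np.array([np.cos(np.deg2rad(-87.8)),np.sin(np.deg2rad(-87.8))])
    p=np.array([.6155,-.189])-h*u
    return p[0],p[1],.062+np.tan(np.deg2rad(24))*(u+.02)+.0097+clear+up,2.2
E
python3 - <<'E'
from h import *
print(rel(.12));p=rel(.12)
plan(p[0],p[1],.25,2.2)
E
```

```text
(np.float64(0.6108934629094976), np.float64(-0.06908845003072547), np.float64(0.13703201594319508), 2.2)
t 8.85 tcp [0.4407 0.2588 0.2487] th -19.4 j7 -0.79 w 0.0314 tilt -1.0
  shift cm [-0.36 26.94 25.28] turn -0.377
```

>>> servo_tool(deltas=[-0.2,2.7,2.5,0,0,2.7,2.5,0,0,2.7,2.5,0,0,2.7,2.5,0,0,2.7,2.5,0,0,2.7,2.5,0,0,2.7,2.5,0,0,2.7,2.5,0,0,2.7,2.5,0,0,1.5,1.4,0])

```text
clock: 9.68
tcp_pos: [0.6065, -0.0576, 0.2365]
eef_rot: [1.426, 1.054, -1.463]
contact_force: [-0.5, -0.3, 1.1]
width: 0.0312
```

>>> servo_tool(deltas=[0,0,0,-0.12,0,0,0,-0.12,0,0,0,-0.12,0,0,0,0,0,0,0,0,0,0,0,0,0,0,0,0,0,0,0,0,0,0,0,0,0,0,0,0])

```text
clock: 10.52
tcp_pos: [0.6044, -0.0668, 0.2281]
eef_rot: [1.164, 1.246, -1.218]
contact_force: [0.3, 0.5, 0.4]
width: 0.031
```

Run:
```python
from h import *
from wv import wv
wv('g2',())
plan(*rel(.12,up=.02))
plan(*rel(.12))
```

```text
t 10.57 tcp [ 0.6045 -0.0667  0.2281] th 1.7 j7 0.27 w 0.0313 tilt -0.9993
  shift cm [7.08 0.9  0.21] turn -0.008
t 10.57 tcp [ 0.6045 -0.0667  0.2281] th 1.7 j7 0.27 w 0.0313 tilt -0.9993
  shift cm [9.08 0.98 0.2 ] turn -0.008
```

```bash
cat > cw.py <<'E'
from h import *
from ov import CH
import sys
im=get_image('wrist');c=np.clip(im['color'][:,:,::-1].astype(float)*1.2,0,255).astype(np.uint8)
o,M=CH
for yy in (19,22,-19,-22):
  draw(c,im,[o+M@np.array(v)/1000 for v in [(-314,yy,10),(0,yy,10)]],1,(0,0),(0,255,0) if yy>0 else (0,0,255))
cv2.imwrite(f'pics/{sys.argv[1]}.png',c)
E
python3 cw.py g3
python3 -c "
import cv2
a=cv2.imread('pics/g3.png');b=cv2.imread('pics/g2.png')
import numpy as np
cv2.imwrite('pics/g4.png',np.hstack([cv2.resize(x[20:220,290:390],None,fx=3,fy=3) for x in (a,b)]))"
```

```text
(no output)
```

>>> servo_tool(deltas=[1.4,0.4,0.1,0,1.4,0,0.1,0,1.4,0,0,0,1.4,0,0,0,0.8,0,0,0,0,0,0,0,0,0,0,0,0,0,0,0,0,0,0,0,0,0,0,0])

```text
clock: 11.45
tcp_pos: [0.6082, -0.0693, 0.1586]
eef_rot: [1.165, 1.244, -1.216]
contact_force: [0.9, -0.7, -1.2]
width: 0.0315
```

```bash
sed -i 's/CH=.*/CH=chuteframe([0.6135,-0.189,0.062],np.deg2rad(-88.0))/' ov.py
sed -i 's/-87.8/-88.0/g; s/\.6155/.6135/; s/,2\.2$/,2.0/' h.py
python3 cw.py g5;python3 - <<'E'
from h import *
plan(*rel(.12))
a=cv2.imread('pics/g5.png')
cv2.imwrite('pics/g5z.png',cv2.resize(a[100:350,240:420],None,fx=3,fy=3)[:600])
E
```

```text
t 11.5 tcp [ 0.6084 -0.0694  0.1588] th 1.7 j7 0.31 w 0.0311 tilt -0.9994
  shift cm [ 2.17  0.17 -0.04] turn -0.005
```

>>> servo_tool(deltas=[0.6,0.08,0,0,0.6,0,0,0,0.5,0,0,0,0.3,0,0,0,0.15,0,0,0,0,0,0,0,0,0,0,0,0,0,0,0,0,0,0,0,0,0,0,0])

```text
clock: 12.33
tcp_pos: [0.6098, -0.0701, 0.1367]
eef_rot: [1.167, 1.24, -1.214]
contact_force: [0.1, -0.2, 0.1]
width: 0.0311
```

```bash
python3 cw.py g6;python3 - <<'E'
from h import *
plan(*rel(.12)); print(get_obs()['contact_force'])
a=cv2.imread('pics/g6.png')
im=get_image('side')['color'][:,:,::-1]
s=cv2.resize(im[130:280,300:460],None,fx=3,fy=3,interpolation=2)
cv2.imwrite('pics/g6z.png',np.hstack([cv2.resize(a[150:350,250:410],None,fx=2.25,fy=2.25),s]))
E
```

```text
t 12.38 tcp [ 0.6098 -0.0701  0.1367] th 1.7 j7 0.32 w 0.0313 tilt -0.9995
  shift cm [-0.03 -0.05 -0.1 ] turn -0.005
[-0.25676547  0.68372194 -0.46749652]
```

>>> servo_tool(deltas=[0,0,0,0,0,0,0,0,0,0,0,0,0,0,0,0,0,0,0,0,0,0,0,0,0,0,0,0,0,0,0,0,0,0,0,0,0,0,0,0], jaw=0.75)

```text
clock: 13.27
tcp_pos: [0.6098, -0.0696, 0.1367]
eef_rot: [1.167, 1.241, -1.213]
contact_force: [0.1, -0.5, 0.0]
width: 0.0645
```

Run:
```python
from h import *
plan()
a=get_image('wrist')['color'][:,:,::-1]
im=get_image('side')['color'][:,:,::-1]
s=cv2.resize(im[130:280,300:460],None,fx=3,fy=3,interpolation=2)
cv2.imwrite('pics/h1.png',np.hstack([cv2.resize(a[150:390,250:410],None,fx=1.875,fy=1.875),s]))
```

```text
t 13.27 tcp [ 0.6098 -0.0696  0.1367] th 1.7 j7 0.32 w 0.0645 tilt -0.9995
  shift cm [0. 0. 0.] turn 0
```

Run:
```python
from h import *
plan(.453,.18,.25,-39)
```

```text
t 13.37 tcp [ 0.6098 -0.0696  0.1367] th 1.7 j7 0.32 w 0.064 tilt -0.9995
  shift cm [-11.03 -15.26 -25.35] turn 0.711
```

>>> servo_tool(deltas=[-3,0,0,0,-3,0,0,0,-3,0,0,0,-1,-1.9,-3.4,0,0,-1.9,-3.4,0,0,-1.9,-3.4,0,0,-1.9,-3.4,0,0,-1.9,-3.4,0,0,-1.9,-3.4,0,0,-1.9,-3,0])

```text
clock: 14.2
tcp_pos: [0.4728, 0.1601, 0.2439]
eef_rot: [1.18, 1.226, -1.224]
contact_force: [0.2, 1.0, -0.3]
width: 0.0641
```

>>> servo_tool(deltas=[1,0,0,0.12,1,0,0,0.12,1,0,0,0.12,1,0,0,0.12,1,0,0,0.12,1,0,0,0.1,0,0,0,0,0,0,0,0,0,0,0,0,0,0,0,0])

```text
clock: 15.03
tcp_pos: [0.4659, 0.1718, 0.184]
eef_rot: [1.679, 0.803, -1.724]
contact_force: [0.5, 0.4, 0.4]
width: 0.0639
```

```bash
python3 fit.py wrist i1; python3 fit.py side i2 1; python3 -c "
from h import *
plan(.4526,.1917,.05,-39.4)"
```

```text
wrist c2_mid 0.69 xy [ 0.6783 -0.1136] nose az -119.0 tool th -29.0 iou 0.45
wrist c3_mid 0.62 xy [0.4526 0.192 ] nose az -132.8 tool th -42.8 iou 0.93
wrist c4_mid 0.71 xy [0.4474 0.0878] nose az -87.0 tool th 3.0 iou 0.96
wrist c5_mid 0.92 xy [0.5646 0.2849] nose az -86.8 tool th 3.2 iou 0.97
t 15.33 tcp [0.4657 0.1718 0.1837] th -39.9 j7 -0.88 w 0.0642 tilt -0.9997
  shift cm [0. 0. 0.] turn 0
side c2_mid 0.65 xy [ 0.6921 -0.1055] nose az -131.4 tool th -41.4 iou 0.75
side c3_mid 0.51 xy [0.4561 0.1971] nose az -129.9 tool th -39.9 iou 0.88
side c4_mid 0.71 xy [0.4481 0.0911] nose az -84.1 tool th 5.9 iou 0.92
side c5_mid 0.58 xy [0.5661 0.2903] nose az -99.9 tool th -9.9 iou 0.76
t 15.63 tcp [0.4655 0.1718 0.1834] th -39.9 j7 -0.88 w 0.064 tilt -0.9997
  shift cm [0. 0. 0.] turn 0
t 15.63 tcp [0.4655 0.1718 0.1834] th -39.9 j7 -0.88 w 0.064 tilt -0.9997
  shift cm [13.36 -2.04 -0.96] turn -0.009
```

>>> servo_tool(deltas=[1.6,-1,-0.5,0,1.6,-1,-0.5,0,1.6,0,0,0,1.6,0,0,0,1.6,0,0,0,1.6,0,0,0,1.6,0,0,0,1,0,0,0,0,0,0,0,0,0,0,0])

```text
clock: 16.47
tcp_pos: [0.4554, 0.1942, 0.0575]
eef_rot: [1.683, 0.803, -1.722]
contact_force: [-0.1, 0.1, 1.0]
width: 0.0638
```

```bash
python3 -c "
from h import *
plan(.4526,.192,.009,-41)"
```

```text
t 16.47 tcp [0.4554 0.1942 0.0575] th -39.9 j7 -0.79 w 0.0638 tilt -0.9998
  shift cm [ 4.86 -0.    0.27] turn 0.02
```

>>> servo_tool(deltas=[1,0,0.27,0.02,1,0,0,0,1,0,0,0,0.8,0,0,0,0.6,0,0,0,0.3,0,0,0,0,0,0,0,0,0,0,0,0,0,0,0,0,0,0,0])

```text
clock: 17.3
tcp_pos: [0.4545, 0.1926, 0.0078]
eef_rot: [1.702, 0.787, -1.733]
contact_force: [-0.5, -0.5, -0.2]
width: 0.0639
```

>>> servo_tool(deltas=[0,0,0,0,0,0,0,0,0,0,0,0,0,0,0,0,0,0,0,0,0,0,0,0,0,0,0,0,0,0,0,0,0,0,0,0,0,0,0,0], jaw=0)

```text
clock: 18.13
tcp_pos: [0.4552, 0.1932, 0.0091]
eef_rot: [1.704, 0.787, -1.731]
contact_force: [0.6, -0.6, -0.7]
width: 0.0315
```

>>> servo_tool(deltas=[-1,0,0,0,-2,0,0,0,-3,0,0,0,-3,0,0,0,-3,0,0,0,-3,0,0,0,-3,0,0,0,-3,0,0,0,-2,0,0,0,0,0,0,0])

```text
clock: 18.97
tcp_pos: [0.4572, 0.1901, 0.2538]
eef_rot: [1.703, 0.785, -1.739]
contact_force: [1.4, 0.0, -1.0]
width: 0.0314
```

```bash
python3 -c "
from h import *
p=rel(.17);plan(p[0],p[1],.26,2)
a=get_image('wrist')['color'][:,:,::-1]
im=get_image('side')['color'][:,:,::-1]
s=cv2.resize(im[130:280,300:460],None,fx=3,fy=3,interpolation=2)
cv2.imwrite('pics/j1.png',np.hstack([cv2.resize(a[150:390,250:410],None,fx=1.875,fy=1.875),s]))
"
```

```text
t 18.97 tcp [0.4572 0.1901 0.2538] th -41.4 j7 -1.0 w 0.0314 tilt -0.9998
  shift cm [-0.93 25.1   5.76] turn -0.758
```

>>> servo_tool(deltas=[-0.3,3.2,0.7,0,-0.3,3.2,0.7,0,-0.3,3.2,0.7,0,-0.3,3.2,0.7,0,-0.3,3.2,0.7,0,-0.2,3.2,0.7,0,0,3.2,0.7,0,0,2.6,0.7,0,0,0,0,-0.12,0,0,0,-0.12])

```text
clock: 19.9
tcp_pos: [0.6016, -0.0255, 0.2455]
eef_rot: [1.504, 0.972, -1.599]
contact_force: [1.0, 1.1, -0.3]
width: 0.0313
```

>>> servo_tool(deltas=[0,0,0,-0.12,0,0,0,-0.12,0,0,0,-0.12,0,0,0,-0.1,0,0,0,-0.06,0,0,0,0,0,0,0,0,0,0,0,0,0,0,0,0,0,0,0,0])

```text
clock: 20.73
tcp_pos: [0.5912, -0.0287, 0.2286]
eef_rot: [1.11, 1.298, -1.224]
contact_force: [-0.1, 1.4, -1.1]
width: 0.0311
```

```bash
python3 -c "
from h import *
plan(*rel(.17,up=.01))"
```

```text
t 20.73 tcp [ 0.5912 -0.0287  0.2286] th 4.0 j7 0.23 w 0.0311 tilt -0.9963
  shift cm [ 5.75  2.21 -0.88] turn 0.034
```

```bash
sed -i "s/'tilt',M\[2,0\].round(4))/'xaxis',M[:,0].round(3))/" h.py; python3 -c "
from h import *
plan(*rel(.17,up=.01)); o=get_obs(); print(np.round(o['joint_positions'],2), np.round(o['joint_vel'],3))"
```

```text
t 20.73 tcp [ 0.5912 -0.0287  0.2286] th 4.0 j7 0.23 w 0.0311 xaxis [-0.086 -0.011 -0.996]
  shift cm [ 5.75  2.21 -0.88] turn 0.034
[-0.35  0.52  0.45  1.65 -0.22  1.12  0.23] [-0.003  0.006  0.003  0.005 -0.    -0.003 -0.014]
```

>>> servo_tool(deltas=[0.6,0.4,-0.2,0.03,0.6,0.4,-0.2,0,0.6,0.4,-0.2,0,0.6,0.4,-0.1,0,0.6,0.4,0,0,0.6,0,0,0,0.6,0,0,0,0.4,0,0,0,0,0,0,0,0,0,0,0])

```text
clock: 21.57
tcp_pos: [0.6077, -0.0207, 0.1758]
eef_rot: [1.13, 1.284, -1.249]
contact_force: [0.7, 0.0, -1.2]
width: 0.0314
```

```bash
python3 cw.py k1; python3 -c "
from h import *
plan(*rel(.17));o=get_obs(); print(np.round(o['joint_positions'],2))
a=cv2.imread('pics/k1.png')
cv2.imwrite('pics/k1z.png',cv2.resize(a[130:350,240:420],None,fx=2.5,fy=2.5))
"
```

```text
t 21.62 tcp [ 0.6076 -0.0207  0.1758] th 2.2 j7 0.21 w 0.0315 xaxis [-0.087 -0.012 -0.996]
  shift cm [ 1.64  0.15 -0.17] turn 0.004
[-0.34  0.61  0.43  1.64 -0.26  1.04  0.21]
```

>>> servo_tool(deltas=[0.4,0.15,-0.15,0,0.4,0,0,0,0.4,0,0,0,0.3,0,0,0,0.1,0,0,0,0,0,0,0,0,0,0,0,0,0,0,0,0,0,0,0,0,0,0,0])

```text
clock: 22.45
tcp_pos: [0.6084, -0.0193, 0.1593]
eef_rot: [1.132, 1.282, -1.247]
contact_force: [0.1, 0.5, -0.8]
width: 0.0312
```

>>> servo_tool(deltas=[0,0,0,0,0,0,0,0,0,0,0,0,0,0,0,0,0,0,0,0,0,0,0,0,0,0,0,0,0,0,0,0,0,0,0,0,0,0,0,0], jaw=0.75)

```text
clock: 23.28
tcp_pos: [0.609, -0.0194, 0.1601]
eef_rot: [1.133, 1.281, -1.246]
contact_force: [0.2, -0.0, -0.3]
width: 0.064
```

```bash
cat > rs.py <<'E'
from h import *
import sys
def rs(tag):
    a=get_image('wrist')['color'][:,:,::-1]
    im=get_image('side')['color'][:,:,::-1]
    s=cv2.resize(im[130:280,300:460],None,fx=3,fy=3,interpolation=2)
    cv2.imwrite(f'pics/{tag}.png',np.hstack([cv2.resize(a[150:390,250:410],None,fx=1.875,fy=1.875),s]))
if __name__=='__main__': rs(sys.argv[1])
E
python3 rs.py l1; python3 -c "
from h import *
plan(*rel(.17))
plan(.447,.075,.25,3)"
```

```text
t 23.38 tcp [ 0.609  -0.0194  0.1601] th 2.2 j7 0.22 w 0.0644 xaxis [-0.083 -0.011 -0.996]
  shift cm [ 0.09 -0.13 -0.04] turn 0.003
t 23.38 tcp [ 0.609  -0.0194  0.1601] th 2.2 j7 0.22 w 0.0644 xaxis [-0.083 -0.011 -0.996]
  shift cm [ -7.72 -16.52  -9.99] turn -0.014
```

>>> servo_tool(deltas=[-2.5,0,0,0,-2.5,0,0,0,-2.5,0,0,0,0,-2.7,-1.6,0,0,-2.7,-1.6,0,0,-2.7,-1.6,0,0,-2.7,-1.6,0,0,-2.7,-1.6,0,0,-2.5,-1.5,0,0,0,0,0])

```text
clock: 24.22
tcp_pos: [0.4463, 0.0717, 0.2501]
eef_rot: [1.134, 1.278, -1.249]
contact_force: [-0.4, 0.3, -0.3]
width: 0.0645
```

```bash
python3 fit.py wrist n1;python3 -c "
from h import *
plan(.4475,.088,.06,3)"
```

```text
wrist c1_mid 0.61 xy [ 0.4581 -0.0294] nose az -87.5 tool th 2.5 iou 0.91
wrist c2_mid 0.79 xy [ 0.6489 -0.2692] nose az -45.8 tool th 44.2 iou 0.69
wrist c3_mid 0.77 xy [ 0.6582 -0.2606] nose az -63.1 tool th 26.9 iou 0.39
wrist c4_mid 0.86 xy [0.4471 0.0879] nose az -86.2 tool th 3.8 iou 0.95
wrist c4_mid 0.43 xy [ 0.6502 -0.2668] nose az -40.6 tool th 49.4 iou 0.68
t 24.52 tcp [0.4518 0.0682 0.2501] th 1.7 j7 -0.09 w 0.0641 xaxis [-0.079 -0.015 -0.997]
  shift cm [0. 0. 0.] turn 0
t 24.52 tcp [0.4518 0.0682 0.2501] th 1.7 j7 -0.09 w 0.0641 xaxis [-0.079 -0.015 -0.997]
  shift cm [18.95  1.14 -2.24] turn -0.023
```

>>> servo_tool(deltas=[2.2,0.3,-0.6,0,2.2,0.3,-0.6,0,2.2,0.3,-0.6,0,2.2,0.2,-0.4,0,2.2,0,0,0,2.2,0,0,0,2.2,0,0,0,2,0,0,0,0,0,0,0,0,0,0,0])

```text
clock: 25.35
tcp_pos: [0.4609, 0.0814, 0.0669]
eef_rot: [1.15, 1.255, -1.258]
contact_force: [1.0, 0.5, 0.7]
width: 0.0643
```

```bash
python3 -c "
from h import *
plan(.4475,.088,.009,3)"
```

```text
t 25.35 tcp [0.4609 0.0814 0.0669] th 0.9 j7 0.03 w 0.0643 xaxis [-0.071 -0.019 -0.997]
  shift cm [ 5.86 -0.91 -0.79] turn -0.037
```

>>> servo_tool(deltas=[1,-0.6,-0.4,-0.03,1,-0.3,-0.3,0,1,0,0,0,0.8,0,0,0,0.5,0,0,0,0.5,0,0,0,0,0,0,0,0,0,0,0,0,0,0,0,0,0,0,0])

```text
clock: 26.18
tcp_pos: [0.4549, 0.0863, 0.02]
eef_rot: [1.137, 1.262, -1.233]
contact_force: [0.1, -0.3, 0.1]
width: 0.0642
```

```bash
python3 -c "
from h import *
plan(.4475,.088,.009,3)"
```

```text
t 26.18 tcp [0.4549 0.0863 0.02  ] th 2.3 j7 0.07 w 0.0642 xaxis [-0.062 -0.018 -0.998]
  shift cm [ 1.14 -0.66 -0.22] turn -0.012
```

>>> servo_tool(deltas=[0.3,-0.35,-0.2,0,0.3,-0.3,0,0,0.3,0,0,0,0.2,0,0,0,0,0,0,0,0,0,0,0,0,0,0,0,0,0,0,0,0,0,0,0,0,0,0,0])

```text
clock: 27.02
tcp_pos: [0.4474, 0.0883, 0.009]
eef_rot: [1.138, 1.261, -1.231]
contact_force: [-0.2, -0.6, -0.1]
width: 0.064
```

>>> servo_tool(deltas=[0,0,0,0,0,0,0,0,0,0,0,0,0,0,0,0,0,0,0,0,0,0,0,0,0,0,0,0,0,0,0,0,0,0,0,0,0,0,0,0], jaw=0)

```text
clock: 27.85
tcp_pos: [0.4479, 0.0884, 0.0096]
eef_rot: [1.139, 1.261, -1.231]
contact_force: [-0.2, -0.2, 1.6]
width: 0.0316
```

>>> servo_tool(deltas=[-1,0,0,0,-2,0,0,0,-3,0,0,0,-3,0,0,0,-3,0,0,0,-3,0,0,0,-3,0,0,0,-3,0,0,0,-2,0,0,0,0,0,0,0])

```text
clock: 28.68
tcp_pos: [0.4599, 0.0904, 0.2545]
eef_rot: [1.139, 1.262, -1.236]
contact_force: [1.4, 0.3, 0.6]
width: 0.0318
```

```bash
python3 rs.py o1; python3 -c "
from h import *
p=rel(.21);plan(p[0],p[1],.26,2)"
```

```text
t 28.78 tcp [0.458  0.0901 0.2511] th 2.1 j7 -0.12 w 0.0316 xaxis [-0.069 -0.019 -0.997]
  shift cm [-1.78 14.46  7.49] turn 0.002
```

>>> servo_tool(deltas=[-0.4,2,1,0,-0.4,2,1,0,-0.4,2,1,0,-0.4,2,1,0,0,2,1,0,0,2,1,0,0,1.5,0.8,0,0,0.6,0.4,0,0,0,0,0,0,0,0,0])

```text
clock: 29.62
tcp_pos: [0.5954, 0.0206, 0.2409]
eef_rot: [1.115, 1.285, -1.263]
contact_force: [0.8, 1.0, 0.1]
width: 0.0319
```

```bash
python3 -c "
from h import *
plan(*rel(.21,up=.01))"
```

```text
t 29.62 tcp [0.5954 0.0206 0.2409] th 2.2 j7 0.13 w 0.0319 xaxis [-0.1   -0.023 -0.995]
  shift cm [ 5.24  1.62 -0.09] turn 0.004
```

>>> servo_tool(deltas=[0.6,0.5,0,0,0.6,0.5,0,0,0.6,0.5,0,0,0.6,0.1,0,0,0.6,0,0,0,0.6,0,0,0,0.6,0,0,0,0.5,0,0,0,0,0,0,0,0,0,0,0])

```text
clock: 30.45
tcp_pos: [0.6042, 0.0239, 0.186]
eef_rot: [1.112, 1.29, -1.261]
contact_force: [0.2, 0.1, 0.4]
width: 0.0315
```

```bash
python3 cw.py q1; python3 -c "
from h import *
plan(*rel(.21))
a=cv2.imread('pics/q1.png')
cv2.imwrite('pics/q1z.png',cv2.resize(a[130:350,240:420],None,fx=2.5,fy=2.5))
"
```

```text
t 30.5 tcp [0.6042 0.0239 0.1861] th 2.4 j7 0.15 w 0.0316 xaxis [-0.102 -0.021 -0.995]
  shift cm [0.88 0.28 0.29] turn 0.008
```

>>> servo_tool(deltas=[0,0.2,0.15,0,0,0.15,0.15,0,0.3,0,0,0,0.3,0,0,0,0.2,0,0,0,0,0,0,0,0,0,0,0,0,0,0,0,0,0,0,0,0,0,0,0])

```text
clock: 31.33
tcp_pos: [0.6065, 0.0201, 0.1777]
eef_rot: [1.112, 1.291, -1.262]
contact_force: [-0.1, -0.2, -0.0]
width: 0.0316
```

```bash
python3 cw.py q2; python3 -c "
from h import *
plan(*rel(.21))
a=cv2.imread('pics/q2.png')
cv2.imwrite('pics/q2z.png',cv2.resize(a[130:350,240:420],None,fx=2.5,fy=2.5))
"
```

```text
t 31.38 tcp [0.6065 0.0201 0.1777] th 2.4 j7 0.16 w 0.0316 xaxis [-0.104 -0.021 -0.994]
  shift cm [ 0.06 -0.03 -0.08] turn 0.007
```

>>> servo_tool(deltas=[0,0.15,0,0,0,0,0,0,0,0,0,0,0,0,0,0,0,0,0,0,0,0,0,0,0,0,0,0,0,0,0,0,0,0,0,0,0,0,0,0])

```text
clock: 32.22
tcp_pos: [0.6084, 0.0203, 0.1778]
eef_rot: [1.112, 1.291, -1.262]
contact_force: [0.1, -0.3, 0.2]
width: 0.0319
```

```bash
python3 -c "
from h import *
plan(*rel(.21))
a=get_image('wrist')['color'][:,:,::-1]
a=np.clip(a*2.2,0,255).astype(np.uint8)
cv2.imwrite('pics/q3z.png',cv2.resize(a[130:330,250:410],None,fx=3,fy=3,interpolation=2))
"
```

```text
t 32.22 tcp [0.6084 0.0203 0.1778] th 2.4 j7 0.16 w 0.0319 xaxis [-0.103 -0.021 -0.994]
  shift cm [ 0.09 -0.21 -0.07] turn 0.008
```

>>> servo_tool(deltas=[0,0,0,0,0,0,0,0,0,0,0,0,0,0,0,0,0,0,0,0,0,0,0,0,0,0,0,0,0,0,0,0,0,0,0,0,0,0,0,0], jaw=0.75)

```text
clock: 33.1
tcp_pos: [0.6086, 0.0202, 0.178]
eef_rot: [1.113, 1.291, -1.261]
contact_force: [-0.2, -0.2, -0.8]
width: 0.0638
```

```bash
python3 rs.py r1; python3 -c "
from h import *
plan(.4585,-.045,.25,2.5)"
```

```text
t 33.2 tcp [0.6086 0.0202 0.178 ] th 2.4 j7 0.16 w 0.0641 xaxis [-0.103 -0.021 -0.994]
  shift cm [ -5.47 -15.93   5.97] turn -0.001
```

>>> servo_tool(deltas=[-2.7,0,0,0,-2.7,0,0,0,0,-3.2,1.2,0,0,-3.2,1.2,0,0,-3.2,1.2,0,0,-3.2,1.2,0,0,-3.2,1.2,0,0,0,0,0,0,0,0,0,0,0,0,0])

```text
clock: 34.03
tcp_pos: [0.4518, -0.0474, 0.2514]
eef_rot: [1.114, 1.292, -1.258]
contact_force: [0.4, 0.1, -0.8]
width: 0.0641
```

```bash
python3 fit.py wrist s1;python3 -c "
from h import *
plan(.4585,-.028,.06,2.5)"
```

```text
wrist c1_mid 0.78 xy [ 0.4582 -0.03  ] nose az -87.2 tool th 2.8 iou 0.92
wrist c2_mid 0.6 xy [ 0.6473 -0.2217] nose az -18.9 tool th 71.1 iou 0.59
wrist c3_mid 0.72 xy [ 0.6618 -0.186 ] nose az 1.0 tool th 91.0 iou 0.77
wrist c4_mid 0.77 xy [ 0.6851 -0.1169] nose az -159.3 tool th -69.3 iou 0.56
t 34.33 tcp [ 0.4526 -0.0469  0.2509] th 2.6 j7 0.17 w 0.0645 xaxis [-0.102 -0.02  -0.995]
  shift cm [0. 0. 0.] turn 0
t 34.33 tcp [ 0.4526 -0.0469  0.2509] th 2.6 j7 0.17 w 0.0645 xaxis [-0.102 -0.02  -0.995]
  shift cm [18.89  2.63 -2.15] turn 0.002
```

>>> servo_tool(deltas=[2.3,0.6,-0.5,0,2.3,0.6,-0.5,0,2.3,0.6,-0.5,0,2.3,0.6,-0.5,0,2.3,0.2,-0.1,0,2.3,0,0,0,2.3,0,0,0,1.5,0,0,0,0,0,0,0,0,0,0,0])

```text
clock: 35.17
tcp_pos: [0.4672, -0.0251, 0.0639]
eef_rot: [1.109, 1.29, -1.251]
contact_force: [0.2, 0.0, 0.6]
width: 0.0639
```

```bash
python3 -c "
from h import *
plan(.4583,-.029,.009,2.5)"
```

```text
t 35.17 tcp [ 0.4672 -0.0251  0.0639] th 2.9 j7 0.3 w 0.0639 xaxis [-0.097 -0.022 -0.995]
  shift cm [ 5.56 -0.37  0.25] turn 0.008
```

>>> servo_tool(deltas=[1,-0.3,0.2,0,1,-0.1,0.1,0,1,0,0,0,1,0,0,0,0.8,0,0,0,0.5,0,0,0,0,0,0,0,0,0,0,0,0,0,0,0,0,0,0,0])

```text
clock: 36.0
tcp_pos: [0.4609, -0.0298, 0.0089]
eef_rot: [1.112, 1.287, -1.246]
contact_force: [-0.3, 0.8, -0.6]
width: 0.0641
```

```bash
python3 -c "
from h import *
plan(.4583,-.029,.0095,2.5)"
```

```text
t 36.0 tcp [ 0.4609 -0.0298  0.0089] th 2.9 j7 0.35 w 0.0641 xaxis [-0.092 -0.021 -0.996]
  shift cm [-0.04 -0.26 -0.09] turn 0.008
```

>>> servo_tool(deltas=[0,-0.25,0,0,0,0,0,0,0,0,0,0,0,0,0,0,0,0,0,0,0,0,0,0,0,0,0,0,0,0,0,0,0,0,0,0,0,0,0,0], jaw=0)

```text
clock: 36.83
tcp_pos: [0.4595, -0.0296, 0.0107]
eef_rot: [1.113, 1.285, -1.244]
contact_force: [0.2, 0.7, -0.8]
width: 0.0318
```

>>> servo_tool(deltas=[-1,0,0,0,-2,0,0,0,-3,0,0,0,-3,0,0,0,-3,0,0,0,-3,0,0,0,-3,0,0,0,-3,0,0,0,-2,0,0,0,0,0,0,0])

```text
clock: 37.67
tcp_pos: [0.4781, -0.026, 0.255]
eef_rot: [1.114, 1.286, -1.25]
contact_force: [0.5, 0.5, -0.6]
width: 0.0317
```

```bash
python3 rs.py t1; python3 -c "
from h import *
p=rel(.25);plan(p[0],p[1],.27,2)"
```

```text
t 37.77 tcp [ 0.4762 -0.0258  0.2517] th 2.8 j7 0.15 w 0.0322 xaxis [-0.098 -0.021 -0.995]
  shift cm [-3.26 13.02 -7.98] turn 0.013
```

>>> servo_tool(deltas=[-0.4,1.5,-0.9,0,-0.4,1.5,-0.9,0,-0.4,1.5,-0.9,0,-0.4,1.5,-0.9,0,-0.4,1.5,-0.9,0,-0.4,1.5,-0.9,0,-0.4,1.5,-0.9,0,-0.4,1.5,-0.9,0,0,0.8,-0.5,0,0,0,0,0])

```text
clock: 38.6
tcp_pos: [0.595, 0.0594, 0.2523]
eef_rot: [1.096, 1.309, -1.281]
contact_force: [-0.2, -0.6, -0.1]
width: 0.0317
```

```bash
python3 -c "
from h import *
plan(*rel(.25,up=.01))"
```

```text
t 38.6 tcp [0.595  0.0594 0.2523] th 2.5 j7 0.07 w 0.0317 xaxis [-0.129 -0.024 -0.991]
  shift cm [ 4.56  1.59 -0.18] turn 0.008
```

>>> servo_tool(deltas=[0.6,0.5,0,0,0.6,0.5,0,0,0.6,0.5,0,0,0.6,0.3,0,0,0.6,0,0,0,0.6,0,0,0,0.5,0,0,0,0.3,0,0,0,0,0,0,0,0,0,0,0])

```text
clock: 39.43
tcp_pos: [0.6026, 0.0548, 0.1976]
eef_rot: [1.093, 1.311, -1.292]
contact_force: [0.2, -0.5, -1.0]
width: 0.0315
```

```bash
cat > wz.py <<'E'
from h import *
import sys
a=get_image('wrist')['color'][:,:,::-1]
a=np.clip(a*float(sys.argv[2]) if len(sys.argv)>2 else a*2.,0,255).astype(np.uint8)
cv2.imwrite(f'pics/{sys.argv[1]}.png',cv2.resize(a[130:330,250:410],None,fx=3,fy=3,interpolation=2))
E
python3 wz.py u1;python3 -c "
from h import *
plan(*rel(.25))"
```

```text
t 39.48 tcp [0.6027 0.0548 0.1977] th 2.2 j7 0.1 w 0.0321 xaxis [-0.138 -0.026 -0.99 ]
  shift cm [ 0.23  0.27 -0.61] turn 0.003
```

>>> servo_tool(deltas=[-0.2,0.15,-0.2,0,0,0.1,-0.2,0,0,0,0,0,0.1,0,0,0,0.1,0,0,0,0.1,0,0,0,0,0,0,0,0,0,0,0,0,0,0,0,0,0,0,0])

```text
clock: 40.32
tcp_pos: [0.6059, 0.0597, 0.1977]
eef_rot: [1.095, 1.31, -1.289]
contact_force: [0.3, -0.8, -0.1]
width: 0.0319
```

```bash
python3 wz.py u2;python3 -c "
from h import *
plan(*rel(.25))"
```

```text
t 40.37 tcp [0.6059 0.0597 0.1977] th 2.2 j7 0.09 w 0.0313 xaxis [-0.136 -0.026 -0.99 ]
  shift cm [ 0.28 -0.07 -0.12] turn 0.004
```

>>> servo_tool(deltas=[0.1,0,0,0,0.1,0,0,0,0,0,0,0,0,0,0,0,0,0,0,0,0,0,0,0,0,0,0,0,0,0,0,0,0,0,0,0,0,0,0,0])

```text
clock: 41.2
tcp_pos: [0.6057, 0.0595, 0.1956]
eef_rot: [1.095, 1.31, -1.289]
contact_force: [-0.3, -0.2, 0.1]
width: 0.0321
```

>>> servo_tool(deltas=[0,0,0,0,0,0,0,0,0,0,0,0,0,0,0,0,0,0,0,0,0,0,0,0,0,0,0,0,0,0,0,0,0,0,0,0,0,0,0,0], jaw=0.75)

```text
clock: 42.03
tcp_pos: [0.6059, 0.0596, 0.1959]
eef_rot: [1.095, 1.31, -1.289]
contact_force: [0.1, -0.4, -0.0]
width: 0.0638
```

```bash
python3 rs.py v1; python3 -c "
from h import *
plan(.5,.06,.25,3)"
```

```text
t 42.13 tcp [0.6059 0.0596 0.1959] th 2.2 j7 0.09 w 0.064 xaxis [-0.135 -0.026 -0.99 ]
  shift cm [ -3.93 -11.21  -0.37] turn -0.014
```

>>> servo_tool(deltas=[-2,0,0,0,-2,0,0,0,0,-1.5,0,0,0,-1.5,0,0,0,-1.5,0,0,0,-1.5,0,0,0,-1.5,0,0,0,-1.5,0,0,0,-1.5,0,0,0,0,0,0])

```text
clock: 42.97
tcp_pos: [0.5033, 0.0558, 0.2516]
eef_rot: [1.095, 1.309, -1.29]
contact_force: [-0.8, -0.2, 0.1]
width: 0.0641
```

```bash
python3 -c "
from h import *
plan(.56,.25,.25,3)
im=get_image('wrist');o=get_obs();c,d=ray(im,(320,200));M=R.from_rotvec(o['eef_rot']).as_matrix()
print('cam in tool',M.T@(c-o['tcp_pos']),'dir',M.T@d, np.round(o['joint_positions'],3))"
```

```text
t 42.97 tcp [0.5033 0.0558 0.2516] th 2.2 j7 0.02 w 0.0641 xaxis [-0.135 -0.026 -0.99 ]
  shift cm [ -1.12   6.37 -19.17] turn -0.014
cam in tool [-0.14365286 -0.00152624 -0.07815699] dir [ 0.95366906 -0.02007846  0.30018692] [-0.586  0.379  0.499  1.803 -0.183  1.146  0.022]
```

>>> servo_tool(deltas=[0,0.3,-2.2,0.05,0,0.6,-2.2,0.04,0,0.6,-2.2,0.05,0,0.6,-2.2,0,0,0.6,-2.2,0,0,0.6,-2.2,0,0,0.6,-2.2,0,0,0.6,-2,0,0,0,0,0,0,0,0,0])

```text
clock: 43.85
tcp_pos: [0.5717, 0.2344, 0.2378]
eef_rot: [1.204, 1.223, -1.398]
contact_force: [0.6, -0.8, 1.1]
width: 0.0642
```

```bash
python3 fit.py wrist x1;python3 -c "
from h import *
plan(.5645,.2845,.1,-5)
from wv import wv
im=wv('x2',())
o=get_obs()
for n in ['stand_hole','driver_grip']:
  print(n,[(np.round(d['position'],1),round(d['score'],2),atz(im,d['position'],.084 if n[0]=='s' else .142).round(3)) for d in place_of('wrist',n)])
"
```

```text
wrist c5_mid 0.73 xy [0.564  0.2848] nose az -86.4 tool th 3.6 iou 0.96
t 44.15 tcp [0.571  0.2326 0.2388] th -6.6 j7 -0.34 w 0.0644 xaxis [-0.127 -0.024 -0.992]
  shift cm [0. 0. 0.] turn 0
t 44.15 tcp [0.571  0.2326 0.2388] th -6.6 j7 -0.34 w 0.0644 xaxis [-0.127 -0.024 -0.992]
  shift cm [13.72  0.48 -5.61] turn -0.027
stand_hole []
driver_grip []
```

>>> servo_tool(deltas=[1.5,0.1,-0.8,0,1.5,0.1,-0.8,0,1.5,0.1,-0.8,0,1.5,0.1,-0.8,0,1.5,0.1,-0.8,0,1.5,0,-0.8,0,1.5,0,-0.6,0,1.5,0,0,0,1,0,0,0,0,0,0,0])

```text
clock: 45.13
tcp_pos: [0.5643, 0.288, 0.096]
eef_rot: [1.206, 1.224, -1.399]
contact_force: [-0.4, -0.0, -0.5]
width: 0.064
```

```bash
python3 -c "
from h import *
plan(.564,.2835,.01,-4)
from wv import wv
wv('x3',())
"
```

```text
t 45.13 tcp [0.5643 0.288  0.096 ] th -6.5 j7 -0.36 w 0.064 xaxis [-0.127 -0.023 -0.992]
  shift cm [8.55 1.08 0.13] turn -0.044
```

```bash
python3 -c "
from h import *
im=get_image('wrist')
print(atz(im,(238,78),.087).round(3), atz(im,(60,90),.18).round(3))
o=get_obs();M=R.from_rotvec(o['eef_rot']).as_matrix()
print('final cam', np.array([.564,.2835,.01])+M@np.array([-.1437,-.0015,-.078]))
"
```

```text
[0.533 0.38  0.087] [0.534 0.375 0.18 ]
final cam [0.58893862 0.36428072 0.14995885]
```

>>> servo_tool(deltas=[1.2,0.3,0,0,1.2,0.3,0,0,1.2,0.3,0,0,1.2,0.1,0,0,1.2,0,0,0,1,0,0,0,0.7,0,0,0,0.5,0,0,0,0,0,0,0,0,0,0,0])

```text
clock: 46.07
tcp_pos: [0.5681, 0.284, 0.0086]
eef_rot: [1.213, 1.22, -1.395]
contact_force: [0.0, 0.5, 0.5]
width: 0.0637
```

```bash
python3 -c "
from h import *
plan(.564,.2835,.01,-4)
print(get_obs()['contact_force'])
"
```

```text
t 46.07 tcp [0.5681 0.284  0.0086] th -6.7 j7 -0.32 w 0.0637 xaxis [-0.121 -0.021 -0.992]
  shift cm [-0.08 -0.42  0.1 ] turn -0.047
[0.03109855 0.53953308 0.50448531]
```

>>> servo_tool(deltas=[-0.1,-0.2,0,-0.04,0,-0.2,0,0,0,0,0,0,0,0,0,0,0,0,0,0,0,0,0,0,0,0,0,0,0,0,0,0,0,0,0,0,0,0,0,0], jaw=0)

```text
clock: 46.9
tcp_pos: [0.5661, 0.2854, 0.0126]
eef_rot: [1.191, 1.24, -1.362]
contact_force: [-0.7, -0.1, -0.7]
width: 0.0325
```

>>> servo_tool(deltas=[-1,0,0,0,-2,0,0,0,-3,0,0,0,-3,0,0,0,-3,0,0,0,-3,0,0,0,-3,0,0,0,-3,0,0,0,-2,0,0,0,0,0,0,0])

```text
clock: 47.73
tcp_pos: [0.5933, 0.2881, 0.2563]
eef_rot: [1.19, 1.238, -1.367]
contact_force: [0.4, -0.2, 0.3]
width: 0.0328
```

```bash
python3 wz.py y1; python3 -c "
from h import *
p=rel(.28);plan(p[0],p[1],.28,2)"
```

```text
t 47.78 tcp [0.5927 0.2879 0.2547] th -4.6 j7 -0.37 w 0.0331 xaxis [-0.12  -0.021 -0.993]
  shift cm [-2.22  2.38 19.63] turn -0.116
```

>>> servo_tool(deltas=[-0.4,0,2,0,-0.4,0,2,0,-0.4,0,2,0,-0.4,0,2,0,-0.4,0.3,2,0,-0.4,0.3,2,0,-0.4,0.3,2,0,0,0.3,2,0,0,0.3,2,0,0,0,0,0])

```text
clock: 48.62
tcp_pos: [0.5869, 0.0952, 0.2765]
eef_rot: [1.171, 1.249, -1.387]
contact_force: [-0.2, -1.2, -0.6]
width: 0.0331
```

```bash
python3 wz.py y2; python3 -c "
from h import *
plan(*rel(.28,up=.02))"
```

```text
t 48.67 tcp [0.5865 0.0976 0.2761] th -4.5 j7 -0.11 w 0.0334 xaxis [-0.143 -0.027 -0.989]
  shift cm [4.51 2.42 0.37] turn -0.114
```

>>> servo_tool(deltas=[0,0.6,0.1,0,0,0.6,0.1,0,0,0.6,0.1,0,0.5,0.5,0,0,0.6,0,0,0,0.6,0,0,0,0.6,0,0,0,0.6,0,0,0,0,0,0,0,0,0,0,0])

```text
clock: 49.5
tcp_pos: [0.6037, 0.0972, 0.2361]
eef_rot: [1.161, 1.261, -1.386]
contact_force: [0.6, 0.6, -0.5]
width: 0.0329
```

```bash
python3 wz.py y3; python3 -c "
from h import *
plan(*rel(.28))"
```

```text
t 49.55 tcp [0.6036 0.0972 0.236 ] th -4.1 j7 -0.08 w 0.033 xaxis [-0.15  -0.027 -0.988]
  shift cm [2.76 0.47 0.53] turn -0.107
```

```bash
python3 -c "
from h import *
plan(*rel(.255,up=.012))"
```

```text
t 49.55 tcp [0.6036 0.0972 0.236 ] th -4.1 j7 -0.08 w 0.033 xaxis [-0.15  -0.027 -0.988]
  shift cm [2.73 0.72 3.02] turn -0.107
```

>>> servo_tool(deltas=[0,0.3,0.7,0,0,0.2,0.7,0,0,0.2,0.7,0,0,0,0.7,0,0.5,0,0.2,0,0.5,0,0,0,0.5,0,0,0,0.5,0,0,0,0.2,0,0,0,0,0,0,0])

```text
clock: 50.38
tcp_pos: [0.606, 0.0613, 0.2134]
eef_rot: [1.164, 1.259, -1.386]
contact_force: [-0.7, 0.2, 0.6]
width: 0.033
```

```bash
python3 wz.py y4; python3 -c "
from h import *
plan(*rel(.255))"
```

```text
t 50.43 tcp [0.606  0.0615 0.2135] th -4.2 j7 -0.02 w 0.0329 xaxis [-0.148 -0.027 -0.989]
  shift cm [ 1.62  0.07 -0.49] turn -0.108
```

>>> servo_tool(deltas=[0,0.2,-0.2,0,0.3,0.1,0,0,0.3,0,0,0,0.3,0,0,0,0.2,0,0,0,0,0,0,0,0,0,0,0,0,0,0,0,0,0,0,0,0,0,0,0])

```text
clock: 51.27
tcp_pos: [0.6112, 0.0583, 0.2055]
eef_rot: [1.165, 1.247, -1.384]
contact_force: [0.1, -1.8, 1.3]
width: 0.0314
```

```bash
python3 wz.py y5; python3 -c "
from h import *
plan(*rel(.255))"
```

```text
t 51.32 tcp [0.6111 0.0584 0.2055] th -4.4 j7 -0.02 w 0.0319 xaxis [-0.14  -0.033 -0.99 ]
  shift cm [ 0.9  -0.59 -0.74] turn -0.111
```

>>> servo_tool(deltas=[-0.5,0,0,0,-0.5,0,0,0,0,-0.2,-0.2,-0.06,0,-0.2,-0.2,-0.05,0,0,0,0,0,0,0,0,0,0,0,0,0,0,0,0,0,0,0,0,0,0,0,0])

```text
clock: 52.15
tcp_pos: [0.6089, 0.065, 0.2174]
eef_rot: [1.089, 1.309, -1.297]
contact_force: [-0.4, -0.2, -1.4]
width: 0.0316
```

```bash
python3 wz.py y6; python3 -c "
from h import *
plan(*rel(.255))"
```

```text
t 52.2 tcp [0.6089 0.065  0.2174] th 2.1 j7 0.07 w 0.0315 xaxis [-0.141 -0.031 -0.99 ]
  shift cm [ 2.06 -0.13 -0.15] turn 0.002
```

>>> servo_tool(deltas=[0.4,0,0.1,0,0.4,0,0,0,0.4,0,0,0,0.3,0,0,0,0.2,0,0,0,0,0,0,0,0,0,0,0,0,0,0,0,0,0,0,0,0,0,0,0])

```text
clock: 53.03
tcp_pos: [0.6059, 0.063, 0.1981]
eef_rot: [1.089, 1.309, -1.299]
contact_force: [-0.2, -0.2, -0.5]
width: 0.0314
```

```bash
python3 wz.py y7; python3 -c "
from h import *
plan(.606,.061,.197,2)"
```

```text
t 53.08 tcp [0.6059 0.063  0.1981] th 2.0 j7 0.07 w 0.0314 xaxis [-0.142 -0.031 -0.989]
  shift cm [0.12 0.02 0.2 ] turn 0.001
```

>>> servo_tool(deltas=[0,0.03,0,0,0,0,0,0,0,0,0,0,0,0,0,0,0,0,0,0,0,0,0,0,0,0,0,0,0,0,0,0,0,0,0,0,0,0,0,0], jaw=0.75)

```text
clock: 53.92
tcp_pos: [0.6067, 0.0632, 0.1986]
eef_rot: [1.09, 1.309, -1.298]
contact_force: [-0.3, -0.4, -0.1]
width: 0.0639
```

```bash
python3 rs.py z1; python3 -c "
from h import *
plan(.48,.06,.28,3)"
```

```text
t 54.02 tcp [0.6067 0.0632 0.1987] th 2.0 j7 0.07 w 0.064 xaxis [-0.141 -0.031 -0.99 ]
  shift cm [ -6.25 -13.7    0.03] turn -0.017
```

>>> servo_tool(deltas=[-2,0,0,0,-2,0,0,0,-2,-1,0,0,-2,-2,0,0,0,-3,-1,0,0,-3,-2,0,0,-3,-3,0,0,-3,-3,0,0,0,-3,0,0,0,0,0])

```text
clock: 54.85
tcp_pos: [0.459, 0.1812, 0.2993]
eef_rot: [1.094, 1.306, -1.304]
contact_force: [0.2, -0.1, -0.5]
width: 0.064
```

Run:
```python
from h import *
from ov import CH
plan(.48,.2,.28,3)
for cam,(x0,y0,x1,y1) in dict(top=(290,130,450,230),side=(310,140,410,260)).items():
    im=get_image(cam);s=4
    z=cv2.resize(im['color'][y0:y1,x0:x1],None,fx=s,fy=s,interpolation=2)[:,:,::-1].copy()
    z=np.clip(z*1.4,0,255).astype(np.uint8)
    o,M=CH
    for i in range(5):
        draw(z,im,[o+M@np.array(v)/1000 for v in [(-50*i-50,-16,30),(-50*i-50,16,30),(-50*i-10,16,30),(-50*i-10,-16,30)]],s,(x0,y0),(0,255,0))
    cv2.imwrite(f'pics/row_{cam}.png',z)
```

```text
t 54.85 tcp [0.459  0.1812 0.2993] th 1.7 j7 -0.28 w 0.064 xaxis [-0.142 -0.031 -0.989]
  shift cm [ 1.55  2.41 -1.86] turn -0.023
```

>>> servo_tool(deltas=[2,0,0,0.12,2,0,0,0.12,2,0,0,-0.12,2,0,0,-0.12,2,0,0,0.12,2,0,0,0.12,2,0,0,-0.12,2,0,0,-0.12,2,0,0,0,0,0,0,0])

```text
clock: 55.78
tcp_pos: [0.4461, 0.1539, 0.1155]
eef_rot: [1.12, 1.274, -1.325]
contact_force: [-0.6, -0.3, 0.5]
width: 0.064
```

```bash
python3 -c "
from h import *
plan(.48,.2,.28,3);print(np.round(get_obs()['joint_positions'],3))"
```

```text
t 55.78 tcp [0.4461 0.1539 0.1155] th -0.4 j7 -0.18 w 0.064 xaxis [-0.13  -0.037 -0.991]
  shift cm [-16.91   1.2   -3.99] turn -0.059
[-0.707  0.509  0.373  1.995 -0.261  0.823 -0.178]
```

>>> servo_tool(deltas=[0,0,0,0.12,0,0,0,0.12,0,0,0,-0.12,0,0,0,-0.12,0,0,0,0.12,0,0,0,0.12,0,0,0,-0.12,0,0,0,-0.12,0,0,0,0,0,0,0,0])

```text
clock: 56.62
tcp_pos: [0.4576, 0.1419, 0.1231]
eef_rot: [1.146, 1.246, -1.346]
contact_force: [0.6, -0.6, -0.1]
width: 0.064
```

```bash
python3 -c "
from h import *
plan(.48,.2,.28,3);print(np.round(get_obs()['joint_positions'],3))"
```

```text
t 56.62 tcp [0.4576 0.1419 0.1231] th -2.4 j7 -0.19 w 0.064 xaxis [-0.121 -0.041 -0.992]
  shift cm [-16.07   0.12  -5.17] turn -0.094
[-0.696  0.504  0.393  1.98  -0.254  0.836 -0.191]
```

>>> servo_tool(deltas=[0,0,0,0.01,0,0,0,-0.01,0,0,0,0.01,0,0,0,-0.01,0,0,0,0.01,0,0,0,-0.01,0,0,0,0.01,0,0,0,-0.01,0,0,0,0.01,0,0,0,-0.01])

```text
clock: 57.45
tcp_pos: [0.4588, 0.1409, 0.1241]
eef_rot: [1.156, 1.238, -1.355]
contact_force: [-0.1, -0.9, -0.4]
width: 0.0645
```

```bash
python3 -c "
from h import *
plan(.40,.14,.06,3);print(np.round(get_obs()['joint_positions'],3))"
```

```text
t 57.45 tcp [0.4588 0.1409 0.1241] th -3.1 j7 -0.2 w 0.0645 xaxis [-0.119 -0.041 -0.992]
  shift cm [ 7.07 -5.08  0.08] turn -0.107
[-0.697  0.504  0.398  1.978 -0.255  0.838 -0.2  ]
```

>>> servo_tool(deltas=[2,-1.5,0,-0.12,2,-1.5,0,-0.12,0,0,0,-0.12,0,0,0,-0.12,0,0,0,-0.12,0,0,0,-0.12,0,0,0,-0.12,0,0,0,-0.12,0,0,0,-0.12,0,0,0,-0.12])

```text
clock: 58.28
tcp_pos: [0.4231, 0.1393, 0.0865]
eef_rot: [0.249, 1.658, -0.35]
contact_force: [0.3, 0.2, 0.3]
width: 0.0641
```

```bash
python3 -c "
from h import *
plan(.40,.14,.06,3);print(np.round(get_obs()['joint_positions'],3))"
```

```text
t 58.28 tcp [0.4231 0.1393 0.0865] th 68.6 j7 0.82 w 0.0641 xaxis [-0.118 -0.042 -0.992]
  shift cm [ 2.9  -0.56 -1.91] turn 1.146
[-0.451  0.496  0.047  2.066 -0.048  0.705  0.825]
```

>>> servo_tool(deltas=[0,0,0,0.12,0,0,0,0.12,0,0,0,0.12,0,0,0,0.12,0,0,0,0.12,0,0,0,0.12,0,0,0,0.12,0,0,0,0.12,0,0,0,0.12,0,0,0,0.12])

```text
clock: 59.12
tcp_pos: [0.4241, 0.1387, 0.087]
eef_rot: [1.151, 1.243, -1.344]
contact_force: [-0.7, 0.1, -0.5]
width: 0.0639
```

```bash
python3 -c "
from h import *
plan(.40,.14,.06,3);print(np.round(get_obs()['joint_positions'],3))"
```

```text
t 59.12 tcp [0.4241 0.1387 0.087 ] th -2.5 j7 -0.18 w 0.0639 xaxis [-0.117 -0.039 -0.992]
  shift cm [ 2.95 -2.09 -0.16] turn -0.096
[-0.704  0.522  0.369  2.08  -0.286  0.716 -0.18 ]
```

>>> servo_tool(deltas=[0,-1.5,0,0,0,-1.5,0,0,0,-1.5,0,0,0,-1.5,0,0,0,-1.5,0,0,0,-1.5,0,0,0,-1.5,0,0,0,-1.5,0,0,0,0,0,0,0,0,0,0])

```text
clock: 59.95
tcp_pos: [0.3018, 0.1449, 0.1011]
eef_rot: [1.155, 1.239, -1.344]
contact_force: [0.5, -0.2, 0.4]
width: 0.0644
```

```bash
python3 -c "
from h import *
plan(.40,.14,.06,3);print(np.round(get_obs()['joint_positions'],3))"
```

```text
t 59.95 tcp [0.3018 0.1449 0.1011] th -2.7 j7 -0.34 w 0.0644 xaxis [-0.113 -0.039 -0.993]
  shift cm [ 2.99 10.23 -0.11] turn -0.099
[-0.882  0.341  0.378  2.341 -0.253  0.617 -0.344]
```

>>> servo_tool(deltas=[0,-1.5,0,0,0,-1.5,0,0,0,-1.5,0,0,0,-1.5,0,0,0,-1.5,0,0,0,-1.5,0,0,0,0,0,0,0,0,0,0,0,0,0,0,0,0,0,0])

```text
clock: 60.78
tcp_pos: [0.2503, 0.1421, 0.0992]
eef_rot: [1.127, 1.247, -1.38]
contact_force: [-0.5, -0.2, -0.5]
width: 0.0637
```

```bash
python3 -c "
from h import *
plan(.40,.14,.06,3);print(np.round(get_obs()['joint_positions'],3))"
```

```text
t 60.78 tcp [0.2503 0.1421 0.0992] th -3.0 j7 -0.77 w 0.0637 xaxis [-0.147 -0.056 -0.988]
  shift cm [ 1.68 15.37 -0.69] turn -0.105
[-0.356  0.303 -0.302  2.389  0.076  0.616 -0.765]
```

>>> servo_tool(deltas=[-3,1,-0.4,0,-3.5,1,-0.4,0,-3.5,1,-0.4,0,-3.5,1,-0.4,0,-3.5,1,-0.4,0,-3,3,-1.3,0,-1,3.5,-1.5,0,0,3.5,-1.5,0,0,3.5,-1.5,0,0,3.5,-1.5,0])

```text
clock: 61.62
tcp_pos: [0.5054, 0.2408, 0.2783]
eef_rot: [1.118, 1.245, -1.369]
contact_force: [0.4, 0.4, 0.8]
width: 0.0639
```

>>> servo_tool(deltas=[-0.3,3,-1.3,0,-0.3,3,-1.3,0,-0.3,3,-1.3,0,-0.3,3,-1.3,0,-0.3,3,-1.3,0,-0.3,3,-1.3,0,-0.3,3,-1.3,0,-0.3,2,-1,0,-0.3,1,-0.5,0,0,0,0,0])

```text
clock: 62.45
tcp_pos: [0.7571, 0.3624, 0.2529]
eef_rot: [1.074, 1.221, -1.351]
contact_force: [-0.5, 0.2, -0.1]
width: 0.064
```

```bash
python3 -c "
from h import *
plan(.85,.3,.33);print(np.round(get_obs()['joint_positions'],3))"
```

```text
t 62.45 tcp [0.7571 0.3624 0.2529] th -0.6 j7 -0.55 w 0.064 xaxis [-0.125 -0.102 -0.987]
  shift cm [-8.13  8.31  7.03] turn 0
[-0.472  1.084 -0.166  0.487  0.169  1.737 -0.552]
```

>>> servo_tool(deltas=[-1,1.5,-0.6,0,-1,1.5,-0.6,0,-1,1.5,-0.8,0,-0.6,1.5,-0.8,0,-0.6,1.5,-0.8,0,-0.6,1.5,-0.8,0,-0.6,1.5,-0.8,0,-0.3,1.5,-0.8,0,-0.3,1.5,-0.8,0,0,0,0,0])

```text
clock: 63.28
tcp_pos: [0.7789, 0.4078, 0.2483]
eef_rot: [1.051, 1.172, -1.258]
contact_force: [0.4, 0.7, -0.5]
width: 0.0636
```

```bash
python3 -c "
from h import *
plan(.85,.3,.33);print(np.round(get_obs()['joint_positions'],3))"
```

```text
t 63.28 tcp [0.7789 0.4078 0.2483] th 3.1 j7 -0.6 w 0.0636 xaxis [-0.041 -0.129 -0.991]
  shift cm [-6.99  6.12 12.14] turn 0
[-0.436  1.265 -1.261  0.249  1.277  1.906 -0.601]
```

>>> servo_tool(deltas=[-1,-1.5,0.8,0,-1,-1.5,0.8,0,-0.5,-2,1,0,-0.5,-2,1,0,0,-2,1,0,0,-2,1,0,0,-2,1,0,0,-2,1,0,0,-2,1,0,0,0,0,0])

```text
clock: 64.12
tcp_pos: [0.5875, 0.3288, 0.2923]
eef_rot: [1.002, 1.182, -1.249]
contact_force: [0.3, -0.2, 1.1]
width: 0.0639
```

```bash
python3 -c "
from h import *
plan(.85,.3,.33);print(np.round(get_obs()['joint_positions'],3))"
```

```text
t 64.12 tcp [0.5875 0.3288 0.2923] th 5.1 j7 -1.03 w 0.0639 xaxis [-0.051 -0.152 -0.987]
  shift cm [-4.61 25.59  5.95] turn 0
[-0.019  0.92  -1.251  1.231  0.876  1.697 -1.034]
```

Run:
```python
from h import *
from wv import wv
im=wv('aa',('driver_grip','stand_hole','driver_tip'))
t=get_image('top');s=get_image('side')
a=cv2.resize(t['color'][150:250,150:290],None,fx=4,fy=4,interpolation=2)[:,:,::-1]
cv2.imwrite('pics/ab.png',np.clip(a*1.5,0,255))
```

```text
driver_grip [270.4  99.8] 0.85 [0.4965 0.3579 0.015 ]
driver_grip [429.7 185.2] 0.18 [0.7177 0.2669 0.015 ]
stand_hole [286.8  90.7] 0.87 [0.5168 0.3708 0.015 ][ WARN:0@4.655] global loadsave.cpp:1063 imwrite_ Unsupported depth image for selected encoder is fallbacked to CV_8U.
```

```bash
python3 - <<'E'
from h import *
im=get_image('wrist')
a=im['color'][40:140,230:340,::-1].astype(float)
a=np.clip((a-5)*5,0,255)
cv2.imwrite('pics/ac.png',cv2.resize(a,None,fx=6,fy=6,interpolation=2).astype(np.uint8))
t=get_image('top')
a=np.clip((t['color'][180:215,175:215,::-1].astype(float))*4,0,255)
cv2.imwrite('pics/ad.png',cv2.resize(a,None,fx=14,fy=14,interpolation=2).astype(np.uint8))
E
python3 - <<'E'
from h import *
im=get_image('wrist')
f=lambda x,y:atz(im,(230+x/6,40+y/6),.18)
A,B,C=f(60,380),f(190,538),f(163,278)
print(A.round(4),B.round(4),C.round(4))
v=B-A;print('wide',np.linalg.norm(v),np.rad2deg(np.arctan2(v[1],v[0])))
v=C-A;print('thin',np.linalg.norm(v),np.rad2deg(np.arctan2(v[1],v[0])),'centre',(B+C)/2)
t=get_image('top')
g=lambda x,y:atz(t,(175+x/14,180+y/14),.18)
A,B=g(125,215),g(220,140);v=B-A;print(A.round(3),B.round(3),np.linalg.norm(v),np.rad2deg(np.arctan2(v[1],v[0])))
print(atz(im,(286.8,90.7),.084))
plan()
E
```

```text
[0.5151 0.3836 0.18  ] [0.5314 0.3653 0.18  ] [0.5283 0.3969 0.18  ]
wide 0.0245320644657826 -48.1654971469045
thin 0.01875436520182975 45.313874768163274 centre [0.52985873 0.38112603 0.18      ]
[0.526 0.391 0.18 ] [0.54  0.375 0.18 ] 0.020891215803223746 -50.17029376612504
[0.53373889 0.38307705 0.084     ]
t 64.62 tcp [0.5919 0.3299 0.2914] th 4.9 j7 -1.03 w 0.0641 xaxis [-0.05  -0.147 -0.988]
  shift cm [0. 0. 0.] turn 0
```

>>> servo_tool(deltas=[-0.3,-1,0.5,-0.08,-0.3,-1,0.5,-0.08,-0.3,-1,0.5,-0.08,-0.3,-1,0.5,-0.08,0,0,0,-0.08,0,0,0,-0.08,0,0,0,-0.08,0,0,0,-0.08,0,0,0,0,0,0,0,0])

```text
clock: 65.45
tcp_pos: [0.5569, 0.3048, 0.3083]
eef_rot: [0.509, 1.466, -0.757]
contact_force: [-1.5, 0.2, 0.3]
width: 0.0641
```

```bash
python3 -c "
from h import *
plan(.532,.382,.25,43);print(np.round(get_obs()['joint_positions'],3))"
```

```text
t 65.45 tcp [0.5569 0.3048 0.3083] th 43.2 j7 -0.38 w 0.0641 xaxis [-0.055 -0.144 -0.988]
  shift cm [ 4.79  4.25 -7.67] turn 0.003
[ 0.05   0.842 -1.257  1.334  0.802  1.658 -0.377]
```

>>> servo_tool(deltas=[0,-2,0,0.12,0,-2,0,0.12,0,-2,0,-0.12,0,-2,0,-0.12,0,0,0,0.12,0,0,0,0.12,0,0,0,-0.12,0,0,0,-0.12,0,0,0,0,0,0,0,0])

```text
clock: 66.28
tcp_pos: [0.4891, 0.2576, 0.3178]
eef_rot: [0.539, 1.457, -0.787]
contact_force: [0.2, -0.2, -0.3]
width: 0.0637
```

```bash
python3 -c "
from h import *
plan(.532,.382,.25,43);print(np.round(get_obs()['joint_positions'],3))"
```

```text
t 66.28 tcp [0.4891 0.2576 0.3178] th 40.9 j7 -0.39 w 0.0637 xaxis [-0.058 -0.143 -0.988]
  shift cm [ 4.68 12.22 -6.93] turn -0.036
[ 0.171  0.656 -1.221  1.553  0.636  1.528 -0.39 ]
```

>>> servo_tool(deltas=[2,0,0,0.12,2,0,0,0.12,2,0,0,-0.12,2,0,0,-0.12,2,0,0,0.12,2,0,0,0.12,2,0,0,-0.12,1,0,0,-0.12,0,0,0,0,0,0,0,0])

```text
clock: 67.12
tcp_pos: [0.4807, 0.2384, 0.1636]
eef_rot: [0.584, 1.441, -0.825]
contact_force: [0.2, -0.1, 0.1]
width: 0.0641
```

```bash
python3 -c "
from h import *
plan(.532,.382,.25,43);print(np.round(get_obs()['joint_positions'],3))"
```

```text
t 67.12 tcp [0.4807 0.2384 0.1636] th 37.8 j7 -0.54 w 0.0641 xaxis [-0.058 -0.138 -0.989]
  shift cm [-10.81  11.63  -7.42] turn -0.09
[ 0.152  0.781 -1.1    1.758  0.771  1.259 -0.542]
```

>>> servo_tool(deltas=[2,0,0,-0.1,2,0,0,-0.1,2,0,0,-0.1,2,0,0,-0.1,1.5,0,0,-0.1,1,0,0,0,1,0,0,0,0.8,0,0,0,0,0,0,0,0,0,0,0], jaw=1)

```text
clock: 67.95
tcp_pos: [0.4809, 0.2272, 0.0454]
eef_rot: [0.235, 1.557, -0.45]
contact_force: [0.7, 0.0, 0.2]
width: 0.0852
```

```bash
python3 -c "
from h import *
plan(.48,.24,.01,67);print(np.round(get_obs()['joint_positions'],3))"
```

```text
t 67.95 tcp [0.4809 0.2272 0.0454] th 64.9 j7 -0.22 w 0.0852 xaxis [-0.045 -0.129 -0.991]
  shift cm [ 3.35  1.59 -0.67] turn -0.036
[ 0.148  0.972 -1.057  1.834  1.005  1.137 -0.217]
```

>>> servo_tool(deltas=[0.8,0,0,0,0.8,0,0,0,0.6,0,0,0,0.5,0,0,0,0.4,0,0,0,0.4,0,0,0,0.4,0,0,0,0.4,0,0,0,0.4,0,0,0,0.4,0,0,0])

```text
clock: 68.78
tcp_pos: [0.4804, 0.2219, -0.0072]
eef_rot: [0.241, 1.552, -0.451]
contact_force: [-4.9, -5.8, 43.1]
width: 0.0856
```

```bash
python3 -c "
from h import *
plan(.48,.24,.01,67);o=get_obs();print(o['contact_force'],o['torque'])"
```

```text
t 68.78 tcp [ 0.4804  0.2219 -0.0072] th 64.6 j7 -0.27 w 0.0856 xaxis [-0.04  -0.126 -0.991]
  shift cm [-1.93  1.38 -0.78] turn -0.041
[-4.92711098 -5.80038555 43.11454416] [-0.19475859  0.51982899  0.0221374 ]
```

>>> servo_tool(deltas=[0.05,0,0,0,0.15,0,0,0,0.15,0,0,0,0.15,0,0,0,0.15,0,0,0,0.15,0,0,0,0.15,0,0,0,0.15,0,0,0,0.15,0,0,0,0.15,0,0,0])

```text
clock: 69.62
tcp_pos: [0.4806, 0.2218, -0.0067]
eef_rot: [0.235, 1.542, -0.452]
contact_force: [-4.9, -5.1, 16.6]
width: 0.0856
```

```bash
python3 -c "
from h import *
plan(.48,.24,.01,67);o=get_obs();print(o['contact_force'],o['torque'])"
```

```text
t 69.62 tcp [ 0.4806  0.2218 -0.0067] th 64.7 j7 -0.28 w 0.0856 xaxis [-0.031 -0.134 -0.991]
  shift cm [-1.9   1.38 -0.78] turn -0.04
[-4.91693758 -5.11555848 16.56191551] [-0.58011475  0.54874123 -0.04911579]
```

>>> servo_tool(deltas=[0.15,-0.8,0,0,0.15,-0.8,0,0,0.15,-0.8,0,0,0.15,-0.8,0,0,0.15,-0.8,0,0,0.15,-0.8,0,0,0.15,-0.8,0,0,0.15,-0.8,0,0,0.15,-0.8,0,0,0.15,-0.8,0,0])

```text
clock: 70.45
tcp_pos: [0.4493, 0.1526, -0.0077]
eef_rot: [0.25, 1.534, -0.432]
contact_force: [0.7, 3.5, 5.6]
width: 0.0853
```

```bash
python3 -c "
from h import *
plan(.48,.24,.01,67);o=get_obs();print(o['contact_force'],o['torque'])"
```

```text
t 70.45 tcp [ 0.4493  0.1526 -0.0077] th 64.9 j7 -0.29 w 0.0853 xaxis [-0.017 -0.114 -0.993]
  shift cm [-2.81  8.96 -0.83] turn -0.037
[0.73078164 3.51856943 5.58147663] [ 1.02935182 -0.43368602  0.03513546]
```

>>> servo_tool(deltas=[0.3,-0.9,0.4,0,0.3,-0.9,0.4,0,0.3,-0.9,0.4,0,0.3,-0.9,0.4,0,0.3,-0.9,0.4,0,0.3,-0.9,0.4,0,0.3,-0.9,0.4,0,0.3,-0.9,0.4,0,0.3,-0.9,0.4,0,0.3,-0.9,0.4,0])

```text
clock: 71.28
tcp_pos: [0.4566, 0.0982, -0.0129]
eef_rot: [0.304, 1.524, -0.323]
contact_force: [-1.6, 11.2, 17.5]
width: 0.0855
```

```bash
python3 -c "
from h import *
plan(.48,.24,.01,67);o=get_obs();print(o['contact_force'],o['torque'])"
```

```text
t 71.28 tcp [ 0.4566  0.0982 -0.0129] th 67.0 j7 -0.17 w 0.0855 xaxis [ 0.021 -0.017 -1.   ]
  shift cm [-2.48 13.95 -3.32] turn 0.0
[-1.615934   11.2386392  17.46995825] [3.10062877 0.02977924 0.27841767]
```

>>> servo_tool(deltas=[-0.5,0,0,0,-1,0,0,0,-1.5,0,0,0,-2,0,0,0,-2,0,0,0,-2,0,0,0,-2,0,0,0,-1,0,0,0,0,0,0,0,0,0,0,0], jaw=0.6)

```text
clock: 72.12
tcp_pos: [0.4438, 0.0881, 0.1096]
eef_rot: [0.293, 1.538, -0.344]
contact_force: [-0.5, -0.5, -0.9]
width: 0.0511
```

```bash
python3 -c "
from h import *
plan(.5,.35,.25,43);o=get_obs();print(o['contact_force'],o['torque'],np.round(o['joint_positions'],3))"
```

```text
t 72.12 tcp [0.4438 0.0881 0.1096] th 66.7 j7 0.04 w 0.0511 xaxis [ 0.002 -0.034 -0.999]
  shift cm [-14.9   25.84  -4.98] turn 0.413
[-0.45650223 -0.52237008 -0.87649573] [ 0.01392791 -0.02726803 -0.01657046] [ 0.593  0.759 -1.199  2.087  0.921  0.987  0.039]
```

>>> servo_tool(deltas=[-3.5,0,0,0,-3.5,1,0,0,-3.5,2.5,-0.5,0,-3,3,-0.6,0,-2,3.5,-0.7,0,0,3.5,-0.7,0,0,3.5,-0.7,0,0,3.5,-0.7,0,0,2.5,-0.5,0,0,0,0,0])

```text
clock: 72.95
tcp_pos: [0.4923, 0.3184, 0.2469]
eef_rot: [0.29, 1.556, -0.376]
contact_force: [-0.7, -0.3, -0.8]
width: 0.0513
```

```bash
python3 -c "
from h import *
plan(.532,.382,.24,43);o=get_obs();print(np.round(o['joint_positions'],3))"
```

```text
t 72.95 tcp [0.4923 0.3184 0.2469] th 65.7 j7 -0.02 w 0.0513 xaxis [-0.023 -0.051 -0.998]
  shift cm [0.28 7.46 1.  ] turn 0.396
[ 0.062  0.698 -1.11   1.612  0.651  1.304 -0.024]
```

>>> servo_tool(deltas=[0,1,0.1,0.1,0,1,0.1,0.1,0,1,0,0.1,0,1,0,0.1,0,0.5,-0.5,0,0,0.5,-0.5,0,0,0,0,0,0,0,0,0,0,0,0,0,0,0,0,0])

```text
clock: 73.78
tcp_pos: [0.513, 0.3584, 0.2311]
eef_rot: [0.585, 1.477, -0.715]
contact_force: [-0.2, -0.2, -0.3]
width: 0.0513
```

Run:
```python
from h import *
plan(.532,.382,.24,43)
im=get_image('wrist')
o=get_obs()
c=np.clip(im['color'][:,:,::-1].astype(float)*2,0,255).astype(np.uint8)
print(proj(im,[[.532,.382,.18],[.5337,.383,.084],o['tcp_pos']]))
cv2.imwrite('pics/ba.png',c)
for n in ['stand_hole','driver_grip']:
  print(n,[(np.round(d['position'],1),round(d['score'],2),atz(im,d['position'],.084 if n[0]=='s' else .142).round(4)) for d in place_of('wrist',n)])
```

```text
t 73.78 tcp [0.513  0.3584 0.2311] th 42.3 j7 -0.41 w 0.0513 xaxis [-0.038 -0.071 -0.997]
  shift cm [-1.13  2.92 -0.43] turn -0.012
[[378.74108896 217.93806882]
 [372.51411625 179.50859318]
 [326.90483788 262.83901242]]
stand_hole [(array([365.9, 179.8]), 0.59, array([0.5295, 0.3786, 0.084 ])), (array([477.3, 197.7]), 0.37, array([0.6159, 0.437 , 0.084 ]))]
driver_grip [(array([372. , 203.6]), 0.74, array([0.5331, 0.378 , 0.142 ]))]
```

Run:
```python
from h import *
im=get_image('wrist')
c=im['color'][140:250,330:410,::-1].astype(float)*6
cv2.imwrite('pics/bb.png',cv2.resize(np.clip(c,0,255),None,fx=5,fy=5,interpolation=2).astype(np.uint8))
for p,z in [((372,220),.18),((367,180),.087)]: print(atz(im,p,z).round(4))
```

```text
[0.5303 0.378  0.18  ]
[0.5301 0.3798 0.087 ]
```

Run:
```python
from h import *
im=get_image('wrist')
print(atz(im,(372,214),.18).round(4))
plan(.531,.3805,.20,43)
plan(.531,.3805,.122,43)
```

```text
[0.5274 0.3811 0.18  ]
t 74.03 tcp [0.5132 0.3588 0.2314] th 42.2 j7 -0.41 w 0.0513 xaxis [-0.037 -0.071 -0.997]
  shift cm [ 2.91  3.   -0.49] turn -0.013
t 74.03 tcp [0.5132 0.3588 0.2314] th 42.2 j7 -0.41 w 0.0513 xaxis [-0.037 -0.071 -0.997]
  shift cm [10.69  3.59 -0.7 ] turn -0.013
```

>>> servo_tool(deltas=[0,1,-0.2,0,0,1,-0.2,0,0,1,-0.1,0,0,0,0,0,0.8,0,0,0,0.8,0,0,0,0.5,0,0,0,0,0,0,0,0,0,0,0,0,0,0,0])

```text
clock: 74.87
tcp_pos: [0.5309, 0.3785, 0.2056]
eef_rot: [0.584, 1.475, -0.717]
contact_force: [0.8, 0.3, 0.2]
width: 0.0514
```

Run:
```python
from h import *
plan(.530,.380,.122,43)
im=get_image('wrist')
c=np.clip(im['color'][:,:,::-1].astype(float)*2.5,0,255).astype(np.uint8)
cv2.imwrite('pics/bc.png',c)
```

```text
t 74.87 tcp [0.5309 0.3785 0.2056] th 42.2 j7 -0.42 w 0.0514 xaxis [-0.038 -0.073 -0.997]
  shift cm [ 8.33  0.68 -0.41] turn -0.014
```

>>> servo_tool(deltas=[0.5,0.2,-0.2,0,0.8,0.2,-0.2,0,0.9,0.2,0,0,1,0,0,0,1,0,0,0,1,0,0,0,1,0,0,0,0.6,0,0,0,0,0,0,0,0,0,0,0])

```text
clock: 75.75
tcp_pos: [0.5294, 0.3802, 0.1286]
eef_rot: [0.583, 1.476, -0.718]
contact_force: [0.9, 0.1, -0.0]
width: 0.0512
```

Run:
```python
from h import *
plan(.530,.380,.122,43)
im=get_image('wrist')
c=np.clip(im['color'][:,:,::-1].astype(float)*3,0,255).astype(np.uint8)
cv2.imwrite('pics/bd.png',c); print(get_obs()['contact_force'])
```

```text
t 75.75 tcp [0.5294 0.3802 0.1286] th 42.2 j7 -0.47 w 0.0512 xaxis [-0.039 -0.075 -0.996]
  shift cm [0.66 0.08 0.04] turn -0.014
[ 0.37354533  0.06583815 -0.22441134]
```

>>> servo_tool(deltas=[0.3,0.08,0.04,0,0.3,0,0,0,0,0,0,0,0,0,0,0,0,0,0,0,0,0,0,0,0,0,0,0,0,0,0,0,0,0,0,0,0,0,0,0])

```text
clock: 76.63
tcp_pos: [0.5314, 0.3813, 0.1248]
eef_rot: [0.586, 1.474, -0.715]
contact_force: [0.3, -0.0, -0.4]
width: 0.0512
```

>>> servo_tool(deltas=[0,0,0,0,0,0,0,0,0,0,0,0,0,0,0,0,0,0,0,0,0,0,0,0,0,0,0,0,0,0,0,0,0,0,0,0,0,0,0,0], jaw=0, newtons=80)

```text
clock: 77.47
tcp_pos: [0.5316, 0.3816, 0.1251]
eef_rot: [0.587, 1.474, -0.715]
contact_force: [-0.0, -0.0, 0.9]
width: 0.0215
```

Run:
```python
from h import *
plan(.530,.380,.122,43)
im=get_image('wrist')
c=np.clip(im['color'][:,:,::-1].astype(float)*3,0,255).astype(np.uint8)
cv2.imwrite('pics/be.png',c); o=get_obs();print(o['contact_force'],o['torque'])
```

```text
t 77.47 tcp [0.5316 0.3816 0.1251] th 42.2 j7 -0.47 w 0.0215 xaxis [-0.035 -0.071 -0.997]
  shift cm [ 0.33 -0.2   0.  ] turn -0.014
[ 0.94099505 -0.19976743  0.20806374] [ 0.08917869 -0.04933635 -0.02342194]
```

>>> servo_tool(deltas=[-0.5,0,0,0,-1,0,0,0,-1.5,0,0,0,-1.5,0,0,0,-1.5,0,0,0,-1.5,0,0,0,-1.5,0,0,0,-1.5,0,0,0,-1,0,0,0,0,0,0,0])

```text
clock: 78.35
tcp_pos: [0.5351, 0.3916, 0.2546]
eef_rot: [0.588, 1.474, -0.711]
contact_force: [-0.9, 0.0, -0.4]
width: 0.0214
```

Run:
```python
from h import *
plan(.49,-.184,.245,90)
im=get_image('wrist')
c=np.clip(im['color'][:,:,::-1].astype(float)*2,0,255).astype(np.uint8)
s=get_image('side')['color'][100:220,180:320,::-1]
cv2.imwrite('pics/bf.png',np.hstack([c[150:390,200:440],cv2.resize(s,(280*1,240))])); o=get_obs();print(o['contact_force'],o['torque'],np.round(o['joint_positions'],3))
```

```text
t 78.35 tcp [0.5351 0.3916 0.2546] th 42.3 j7 -0.4 w 0.0214 xaxis [-0.034 -0.068 -0.997]
  shift cm [  5.03 -41.89  39.42] turn -0.833
[-0.17778445 -0.02434806 -1.60551666] [ 0.10463556 -0.06029698 -0.01243064] [-0.16   0.773 -0.96   1.371  0.629  1.397 -0.398]
```

>>> servo_tool(deltas=[0,-1.5,1.4,0,0,-2.6,2.4,0,0,-2.6,2.4,0,0,-2.6,2.4,0,0,-2.6,2.4,0,0,-2.6,2.4,0,0,-2.6,2.4,0,0,-2.6,2.4,0,0,-2.6,2.4,0,0,-2.6,2.4,0])

```text
clock: 79.28
tcp_pos: [0.4971, 0.0442, 0.2657]
eef_rot: [0.568, 1.496, -0.711]
contact_force: [0.2, -0.8, -1.2]
width: 0.0208
```

Run:
```python
from h import *
plan(.49,-.184,.25,90)
o=get_obs();print(np.round(o['joint_positions'],3))
```

```text
t 79.28 tcp [0.4971 0.0442 0.2657] th 43.2 j7 0.1 w 0.0208 xaxis [-0.055 -0.072 -0.996]
  shift cm [  3.25 -15.92  16.11] turn -0.817
[ 0.615  0.497 -1.099  1.801  0.511  1.235  0.101]
```

>>> servo_tool(deltas=[0.2,-2,2,0,0.2,-2,2,0,0.2,-2,2,0,0.2,-2,2,0,0.2,-2,2,0,0.2,-2,2,0,0,-1.5,1.5,0,0,0,0,-0.08,0,0,0,-0.08,0,0,0,-0.08])

```text
clock: 80.12
tcp_pos: [0.4782, -0.172, 0.2585]
eef_rot: [0.389, 1.571, -0.539]
contact_force: [-0.0, 0.4, -1.2]
width: 0.021
```

>>> servo_tool(deltas=[0,0,0,-0.08,0,0,0,-0.08,0,0,0,-0.08,0,0,0,-0.08,0,0,0,-0.08,0,0,0,-0.08,0,0,0,-0.08,0,0,0,0,0,0,0,0,0,0,0,0])

```text
clock: 80.95
tcp_pos: [0.4699, -0.1738, 0.2488]
eef_rot: [-0.052, 1.664, -0.057]
contact_force: [-0.5, 0.1, -0.6]
width: 0.0211
```

Run:
```python
from h import *
plan(.49,-.184,.25,90)
o=get_obs();print(np.round(o['joint_positions'],3))
im=get_image('wrist')
c=np.clip(im['color'][:,:,::-1].astype(float)*1.8,0,255).astype(np.uint8)
cv2.imwrite('pics/bg.png',c)
print('slot',[(np.round(d['position'],1),round(d['score'],2),atz(im,d['position'],.089).round(4)) for d in place_of('wrist','slot')])
print('tip',[(np.round(d['position'],1),round(d['score'],2)) for d in place_of('wrist','driver_tip')])
```

```text
t 80.95 tcp [ 0.4699 -0.1738  0.2488] th 90.0 j7 1.24 w 0.0211 xaxis [-0.094 -0.069 -0.993]
  shift cm [-0.24 -1.03  2.  ] turn 0.0
[ 1.085  0.593 -1.205  1.81   0.64   1.28   1.239]
slot [(array([329.5, 214.8]), 0.49, array([ 0.4862, -0.1815,  0.089 ]))]
tip [(array([329.5, 192.6]), 0.83)]
```

```bash
cat > tp.py <<'E'
from h import *
import sys
def tp(tag):
    out=[]
    for cam,(x0,y0,x1,y1) in dict(top=(350,150,470,250),side=(310,190,430,290)).items():
        im=get_image(cam);s=3
        z=np.clip(cv2.resize(im['color'][y0:y1,x0:x1],None,fx=s,fy=s,interpolation=2)[:,:,::-1]*1.6,0,255).astype(np.uint8)
        out.append(z)
        for n in ['driver_tip','slot']:
            print(cam,n,[(np.round(d['position'],1).tolist(),round(d['score'],2)) for d in place_of(cam,n)])
    cv2.imwrite(f'pics/{tag}.png',np.hstack(out))
tp(sys.argv[1])
plan()
E
python3 tp.py bh
```

```text
top driver_tip [([415.7, 223.0], 0.49)]
top slot [([410.1, 216.1], 0.4), ([423.9, 203.8], 0.3)]
side driver_tip [([356.0, 247.0], 0.55), ([401.7, 241.5], 0.25)]
side slot [([365.4, 256.9], 0.43)]
t 81.4 tcp [ 0.4705 -0.1737  0.2494] th 90.1 j7 1.24 w 0.0213 xaxis [-0.092 -0.069 -0.993]
  shift cm [0. 0. 0.] turn 0
```

Run:
```python
from h import *
o=get_obs();M=R.from_rotvec(o['eef_rot']).as_matrix();tip=np.array(o['tcp_pos'])+M[:,0]*.113
print(tip)
im=get_image('wrist');s=get_image('side')
print(proj(im,[tip]),proj(s,[tip,[.489,-.1837,.089],[.489,-.1837,.097]]))
c=np.clip(im['color'][170:240,290:370,::-1].astype(float)*2.5,0,255)
d=np.clip(s['color'][200:280,330:400,::-1].astype(float)*1.8,0,255)
cv2.imwrite('pics/bi.png',np.hstack([cv2.resize(c,(480,420),interpolation=2),cv2.resize(d,(368,420),interpolation=2)]).astype(np.uint8))
```

```text
[ 0.4600164  -0.18149982  0.13719182]
[[326.35813408 198.35616559]] [[358.45699906 246.61482934]
 [366.53465551 257.42220229]
 [366.85724438 254.85197968]]
```

Run:
```python
from h import *
o=get_obs();M=R.from_rotvec(o['eef_rot']).as_matrix();p=np.array(o['tcp_pos'])
im=get_image('wrist');s=get_image('side')
t,e=tri([(im,(327,191.3)),(s,(358,244.8))]);print('tip',t,e, 'tool',M.T@(t-p))
sl=np.array([.489,-.1837,.089])
top=cal0('top');sd=cal0('side')
# slot head centre: top-view from first images at head top z=.097
print(atz(top,(410.7,213.0),.089),atz(sd,(366,256.1),.089))
```

```text
tip [ 0.45413007 -0.18187259  0.14568017] [np.float64(0.0022853561202713186), np.float64(0.0022853561202712245)] tool [ 0.10511589 -0.00093765 -0.00657723]
[ 0.49138373 -0.18575905  0.089     ] [ 0.49112658 -0.17993727  0.089     ]
```

```bash
cat >> h.py <<'E'
TIPOFF=np.array([.110,-.001,-.006])
def plantip(x,y,z,th=None,off=None):
    off=TIPOFF if off is None else np.array(off)
    o=get_obs();p=np.array(o['tcp_pos']);M=R.from_rotvec(o['eef_rot']).as_matrix()
    tip=p+M@off;d=M.T@(np.array([x,y,z])-tip)*100
    t0=np.arctan2(M[1,1],M[0,1]);turn=0 if th is None else (t0-np.deg2rad(th)+np.pi)%(2*np.pi)-np.pi
    print('t',round(o['clock'],2),'tip',tip.round(4),'th',np.rad2deg(t0).round(1),'j7',round(o['joint_positions'][6],2),'xaxis',M[:,0].round(3),'F',np.round(o['contact_force'],1),'w',round(o['width'],4))
    print('  shift cm',d.round(2),'turn',round(turn,3))
E
python3 - <<'E'
from h import *
plantip(.489,-.182,.125,88)
# slot angle from initial images
im=cal0('top')
t=cv2.imread('pics/a_top.png')
cv2.imwrite('pics/bj.png',cv2.resize(t[195:235,390:435],None,fx=12,fy=12,interpolation=2))
E
```

```text
t 81.6 tip [ 0.4543 -0.1823  0.1408] th 90.1 j7 1.24 xaxis [-0.093 -0.069 -0.993] F [-0.  -0.4 -1.2] w 0.0212
  shift cm [1.24 0.13 3.61] turn 0.037
```

Run:
```python
from h import *
im=cal0('top')
f=lambda x,y,z:atz(im,(390+(x+.5)/12-.5,195+(y+.5)/12-.5),z)
a,b=f(247,268,.095),f(238,188,.095);v=b-a;print('slot mid',(a+b)/2,'az',np.rad2deg(np.arctan2(v[1],v[0])))
print('head',f(242,230,.097))
c=f(242,230,.085)
for q in [f(218,75,.085),f(400,228,.085)]:
    v=q-f(242,232,.085);print(np.rad2deg(np.arctan2(v[1],v[0])))
```

```text
slot mid [ 0.48876127 -0.18179615  0.095     ] az 2.670830136492677
head [ 0.48789559 -0.18121142  0.097     ]
4.925600610427381
-89.44604147946929
```

>>> servo_tool(deltas=[0,0,0.9,0,0,0.1,0.9,0,0,0,0.9,0,0,0,0.9,0,0.4,0,0,0,0.4,0,0,0,0.3,0,0,0,0,0,0,0,0,0,0,0,0,0,0,0])

```text
clock: 82.43
tcp_pos: [0.5094, -0.1732, 0.2324]
eef_rot: [-0.054, 1.664, -0.055]
contact_force: [-1.3, 0.4, -1.9]
width: 0.021
```

```bash
cat > tv.py <<'E'
from h import *
import sys
plantip(.4888,-.1818,.107,91)
im=get_image('wrist');s=get_image('side')
c=np.clip(im['color'][160:250,275:375,::-1].astype(float)*2.2,0,255)
d=np.clip(s['color'][215:285,330:400,::-1].astype(float)*1.8,0,255)
cv2.imwrite(f'pics/{sys.argv[1]}.png',np.hstack([cv2.resize(c,(480,432),interpolation=2),cv2.resize(d,(432,432),interpolation=2)])[:, :].astype(np.uint8)[:, :800] if 0 else cv2.resize(np.hstack([cv2.resize(c,(480,432),interpolation=2),cv2.resize(d,(432,432),interpolation=2)]),(800,379)).astype(np.uint8))
E
python3 tv.py bk
```

```text
t 82.43 tip [ 0.4931 -0.1816  0.1238] th 90.1 j7 1.21 xaxis [-0.094 -0.068 -0.993] F [-1.3  0.4 -1.9] w 0.021
  shift cm [ 1.71  0.1  -0.27] turn -0.015
```

```bash
cat > tw.py <<'E'
from h import *
import sys
im=get_image('wrist')
c=np.clip(im['color'][150:240,280:375,::-1].astype(float)*float(sys.argv[2]),0,255)
cv2.imwrite(f'pics/{sys.argv[1]}.png',cv2.resize(c,None,fx=6,fy=6,interpolation=2).astype(np.uint8))
o=get_obs();M=R.from_rotvec(o['eef_rot']).as_matrix();p=np.array(o['tcp_pos'])
print('pred tip',proj(im,[p+M@TIPOFF]),'slot floor/top',proj(im,[[.4888,-.1818,.089],[.4888,-.1818,.097]]))
E
python3 tw.py bl 1.1
```

```text
pred tip [[325.1635439  192.66104902]] slot floor/top [[327.65235015 180.84290377]
 [327.10604169 182.15472736]]
```

```bash
sed -i 's/^TIPOFF=.*/TIPOFF=np.array([.112,.001,-.009])/' h.py
python3 - <<'E'
from h import *
plantip(.4888,-.1818,.103,91)
E
python3 tw.py bl2 1.1
```

```text
t 82.58 tip [ 0.4903 -0.1798  0.1222] th 90.1 j7 1.21 xaxis [-0.093 -0.068 -0.993] F [ 0.2 -0.1 -1.4] w 0.0213
  shift cm [ 1.93 -0.07  0.03] turn -0.015
pred tip [[327.58643395 188.47565349]] slot floor/top [[327.65818078 180.67947817]
 [327.11191849 181.98863592]]
```

Descend 1.6 cm in small rows and look.

>>> servo_tool(deltas=[0.4,-0.07,0,0,0.4,0,0,0,0.4,0,0,0,0.3,0,0,0,0,0,0,0,0,0,0,0,0,0,0,0,0,0,0,0,0,0,0,0,0,0,0,0])

```text
clock: 83.47
tcp_pos: [0.508, -0.1754, 0.2164]
eef_rot: [-0.054, 1.663, -0.056]
contact_force: [0.7, 1.0, -1.5]
width: 0.0208
```

```bash
python3 tw.py bm 1.1; python3 -c "
from h import *
plantip(.4888,-.1818,.103,91)"
```

```text
pred tip [[327.57533159 188.40792804]] slot floor/top [[328.94853919 185.19497829]
 [328.40513188 186.71017213]]
t 83.52 tip [ 0.4887 -0.182   0.1059] th 90.1 j7 1.2 xaxis [-0.093 -0.068 -0.993] F [ 0.2  0.  -1.2] w 0.0213
  shift cm [0.29 0.04 0.03] turn -0.016
```

>>> servo_tool(deltas=[0,0.1,0,0,0.3,0,0,0,0.3,0,0,0,0.3,0,0,0,0.2,0,0,0,0,0,0,0,0,0,0,0,0,0,0,0,0,0,0,0,0,0,0,0])

```text
clock: 84.35
tcp_pos: [0.5068, -0.1751, 0.2041]
eef_rot: [-0.053, 1.663, -0.056]
contact_force: [-0.2, 0.4, -0.6]
width: 0.021
```

```bash
python3 tw.py bn 1.1; python3 -c "
from h import *
plantip(.4888,-.1818,.089,91)"
```

```text
pred tip [[327.55409784 188.36607889]] slot floor/top [[327.76607205 189.03303294]
 [327.16317443 190.72678918]]
t 84.4 tip [ 0.4874 -0.1817  0.0937] th 90.1 j7 1.19 xaxis [-0.093 -0.068 -0.993] F [ 0.5  0.5 -0.6] w 0.0215
  shift cm [0.45 0.02 0.18] turn -0.015
```

>>> servo_tool(deltas=[0.2,0,0.1,0,0.2,0,0.05,0,0.2,0,0,0,0.15,0,0,0,0,0,0,0,0,0,0,0,0,0,0,0,0,0,0,0,0,0,0,0,0,0,0,0])

```text
clock: 85.23
tcp_pos: [0.5072, -0.1751, 0.2]
eef_rot: [-0.056, 1.666, -0.058]
contact_force: [-2.6, 0.4, 2.8]
width: 0.021
```

```bash
python3 tw.py bo 1.1; python3 -c "
from h import *
plantip(.4888,-.1818,.089,91);print(get_obs()['torque'])"
```

```text
pred tip [[327.54722713 188.37015449]] slot floor/top [[327.91041516 189.73567132]
 [327.27055079 191.44977169]]
t 85.28 tip [ 0.4875 -0.1821  0.0896] th 90.1 j7 1.18 xaxis [-0.096 -0.072 -0.993] F [-1.7  0.8  2. ] w 0.0213
  shift cm [0.05 0.03 0.13] turn -0.015
[ 0.03059847  0.56525359 -0.0565886 ]
```

>>> servo_tool(deltas=[0,0,-0.15,0,0.15,0,0,0,0.15,0,0,0,0.15,0,0,0,0.15,0,0,0,0,0,0,0,0,0,0,0,0,0,0,0,0,0,0,0,0,0,0,0])

```text
clock: 86.12
tcp_pos: [0.5069, -0.1748, 0.2]
eef_rot: [-0.058, 1.662, -0.061]
contact_force: [-2.4, 0.8, 3.5]
width: 0.0213
```

```bash
python3 tw.py bp 1.1; python3 -c "
from h import *
plantip(.4888,-.1818,.089,91);print(get_obs()['torque'])"
```

```text
pred tip [[327.53842023 188.34805623]] slot floor/top [[328.07998386 189.68906993]
 [327.41148534 191.43708757]]
t 86.17 tip [ 0.4876 -0.1822  0.0895] th 90.1 j7 1.18 xaxis [-0.092 -0.075 -0.993] F [-2.3  0.2  4.7] w 0.0215
  shift cm [0.04 0.05 0.13] turn -0.016
[ 0.01516443  0.57256019 -0.04466855]
```

Run:
```python
from h import *
s=get_image('side')
d=np.clip(s['color'][225:275,340:400,::-1].astype(float)*1.7,0,255)
cv2.imwrite('pics/bq.png',cv2.resize(d,None,fx=11,fy=11,interpolation=2).astype(np.uint8))
o=get_obs();M=R.from_rotvec(o['eef_rot']).as_matrix();p=np.array(o['tcp_pos'])
for L in (.105,.109,.113): print(L,(proj(s,[p+M@np.array([L,.001,-.009])])-[340,225])*11)
print('head top',(proj(s,[[.4888,-.1818,.097],[.4888,-.1818,.089]])-[340,225])*11)
```

```text
0.105 [[285.67430495 326.42245695]]
0.109 [[283.72792499 342.0695302 ]]
0.113 [[281.7900801 357.6479895]]
head top [[288.10065871 323.74695902]
 [284.59556296 352.00866263]]
```

>>> servo_tool(deltas=[-0.3,0,0,0,-0.3,0,0,0,0,0,-0.3,0,0,0,0,0,0.3,0,0,0,0.3,0,0,0,0.2,0,0,0.03,0.2,0,0,-0.03,0.2,0,0,-0.03,0.2,0,0,0.03])

```text
clock: 87.05
tcp_pos: [0.5072, -0.1745, 0.1991]
eef_rot: [-0.062, 1.654, -0.063]
contact_force: [-4.2, 0.0, 17.6]
width: 0.0214
```

```bash
python3 tw.py br 1.1
python3 - <<'E'
from h import *
plantip(.4888,-.1818,.089,91);print(get_obs()['torque'])
s=get_image('side')
d=np.clip(s['color'][225:275,340:400,::-1].astype(float)*1.7,0,255)
d=cv2.resize(d,None,fx=8,fy=8,interpolation=2).astype(np.uint8)
a=cv2.imread('pics/br.png')[:400,:400]
cv2.imwrite('pics/bs.png',np.hstack([a,d[:400,80:]]))
E
```

```text
pred tip [[327.59120957 188.27615627]] slot floor/top [[328.10190801 188.39194074]
 [327.39857319 190.18553389]]
t 87.1 tip [ 0.4888 -0.1823  0.0886] th 89.9 j7 1.17 xaxis [-0.084 -0.079 -0.993] F [-3.4 -0.3 17.4] w 0.021
  shift cm [-0.04  0.04 -0.  ] turn -0.019
[-0.2618885   1.57891708 -0.09578711]
```

>>> servo_tool(deltas=[-0.15,0,0,0,0,-0.07,0.05,0.08,0,-0.07,0.05,0.08,0,-0.07,0.05,0.08,0,-0.07,0.05,0.08,0,0,0,0,0,0,0,0,0,0,0,0,0,0,0,0,0,0,0,0])

```text
clock: 87.98
tcp_pos: [0.5067, -0.1762, 0.2002]
eef_rot: [0.187, 1.63, -0.334]
contact_force: [-1.0, -0.4, 2.4]
width: 0.0212
```

```bash
python3 tw.py bt 1.1
python3 - <<'E'
from h import *
plantip(.4888,-.1818,.089,0);print(get_obs()['torque'])
E
```

```text
pred tip [[327.7679611 188.150056 ]] slot floor/top [[327.11824776 188.56854134]
 [326.14575909 190.59382394]]
t 88.03 tip [ 0.4886 -0.1811  0.0894] th 71.3 j7 0.89 xaxis [-0.089 -0.078 -0.993] F [-0.5 -0.4  2.7] w 0.021
  shift cm [ 0.04 -0.05  0.05] turn 1.245
[0.0129567  0.3235004  0.00664048]
```

>>> servo_tool(deltas=[0,-0.08,0.03,0.1,0,-0.08,0.03,0.1,0,-0.08,0.03,0.1,0,-0.08,0.03,0.1,0,-0.08,0.03,0.1,0,0,0,0,0,0,0,0,0,0,0,0,0,0,0,0,0,0,0,0])

```text
clock: 88.87
tcp_pos: [0.5047, -0.1802, 0.2002]
eef_rot: [0.57, 1.523, -0.746]
contact_force: [-1.2, -0.2, 3.1]
width: 0.0214
```

```bash
python3 tw.py bu 1.1
python3 - <<'E'
from h import *
plantip(.4888,-.1818,.089,0);print(get_obs()['torque'])
E
```

```text
pred tip [[327.76842693 187.65525285]] slot floor/top [[327.25038778 187.82652333]
 [326.10516638 190.35329425]]
t 88.92 tip [ 0.489  -0.1814  0.0889] th 42.0 j7 0.45 xaxis [-0.093 -0.077 -0.993] F [-1.  -0.1  3.1] w 0.0209
  shift cm [-0.   -0.04  0.01] turn 0.734
[-3.18458091e-04  4.53220784e-01 -3.00856228e-02]
```

>>> servo_tool(deltas=[0,-0.08,0,0.1,0,-0.08,0,0.1,0,-0.08,0,0.1,0,-0.08,0,0.1,0,-0.08,0,0.1,0,0,0,0,0,0,0,0,0,0,0,0,0,0,0,0,0,0,0,0])

```text
clock: 89.75
tcp_pos: [0.501, -0.1824, 0.2005]
eef_rot: [0.944, 1.333, -1.142]
contact_force: [-0.7, 0.4, 2.8]
width: 0.021
```

Run:
```python
from h import *
plantip(.4888,-.1818,.089,0);print(get_obs()['torque'])
```

```text
t 89.75 tip [ 0.4894 -0.1819  0.0887] th 12.8 j7 0.0 xaxis [-0.094 -0.076 -0.993] F [-0.7  0.4  2.8] w 0.021
  shift cm [-0.03 -0.06 -0.02] turn 0.224
[0.05185628 0.49362255 0.00716354]
```

>>> servo_tool(deltas=[0,-0.06,0,0.08,0,-0.06,0,0.08,0,-0.06,0,0.08,0,-0.06,0,0.08,0,-0.06,0,0.06,0,0,0,0,0,0,0,0,0,0,0,0,0,0,0,0,0,0,0,0])

```text
clock: 90.58
tcp_pos: [0.4978, -0.1826, 0.2006]
eef_rot: [1.217, 1.136, -1.427]
contact_force: [-1.3, 0.5, 3.6]
width: 0.0209
```

```bash
python3 tw.py bv 1.3
python3 - <<'E'
from h import *
plantip(.4888,-.1818,.089,0);print(get_obs()['torque'])
E
python3 rs.py bw
```

```text
pred tip [[327.40386694 187.0013354 ]] slot floor/top [[326.51538549 186.81666781]
 [325.71751084 190.21291216]]
t 90.63 tip [ 0.4895 -0.1822  0.0886] th -9.1 j7 -0.34 xaxis [-0.095 -0.074 -0.993] F [-1.2  0.1  3. ] w 0.0213
  shift cm [-0.04 -0.07 -0.03] turn -0.159
[0.11018839 0.47357171 0.04371002]
```

>>> servo_tool(deltas=[0,-0.04,0,0.05,0,-0.04,0,0.05,0,-0.04,0,0.05,0,0,0,0.04,0,0,0,0,0,0,0,0,0,0,0,0,0,0,0,0,0,0,0,0,0,0,0,0])

```text
clock: 91.57
tcp_pos: [0.4967, -0.1822, 0.2007]
eef_rot: [1.348, 1.017, -1.563]
contact_force: [-1.5, -0.5, 4.3]
width: 0.0214
```

```bash
python3 tw.py bx 1.3
python3 - <<'E'
from h import *
plantip(.4888,-.1818,.089,0);print(get_obs()['torque'])
E
python3 rs.py by
```

```text
pred tip [[327.18935212 186.96218877]] slot floor/top [[325.5073818  186.92645663]
 [324.864895   190.45915767]]
t 91.62 tip [ 0.49   -0.1824  0.0885] th -20.0 j7 -0.51 xaxis [-0.095 -0.074 -0.993] F [-1.6  0.6  3.3] w 0.0213
  shift cm [-0.04 -0.14 -0.01] turn -0.349
[0.09123792 0.48186265 0.16648764]
```

>>> servo_tool(deltas=[0,0.04,0,-0.05,0,0.04,0,-0.05,0,0.04,0,-0.05,0,0.03,0,-0.05,0,0,0,-0.03,0,0,0,0,-0.3,0,0,0,-0.5,0,0,0,-0.5,0,0,0,-0.5,0,0,0])

```text
clock: 92.55
tcp_pos: [0.4995, -0.1814, 0.2179]
eef_rot: [1.187, 1.164, -1.395]
contact_force: [0.9, -0.7, -1.0]
width: 0.0214
```

>>> servo_tool(deltas=[-1,0,0,0,-2,0,0,0,-2,0,0,0,-1,0,0,0,0,-2,0,0,0,-2,0,0,0,-2,0,0,0,-1,0,0,0,0,0,0,0,0,0,0])

```text
clock: 93.38
tcp_pos: [0.4374, -0.1672, 0.2926]
eef_rot: [1.191, 1.156, -1.389]
contact_force: [0.6, -0.6, -1.9]
width: 0.0212
```

```bash
python3 rs.py bz
python3 - <<'E'
from h import *
plantip(.4888,-.1818,.089,0)
im=get_image('top');t=np.clip(im['color'][130:250,290:450,::-1]*1.4,0,255).astype(np.uint8)
cv2.imwrite('pics/ca.png',cv2.resize(t,None,fx=4.5,fy=4.5,interpolation=2))
E
```

```text
t 93.48 tip [ 0.4301 -0.1664  0.1803] th -6.6 j7 -0.17 xaxis [-0.087 -0.073 -0.994] F [-0.2  0.7 -0.5] w 0.0212
  shift cm [8.67 6.7  0.14] turn -0.114
```

Run:
```python
from h import *
plan(.50,.33,.29)
```

```text
t 93.53 tcp [ 0.438  -0.1669  0.2922] th -6.5 j7 -0.17 w 0.021 xaxis [-0.087 -0.073 -0.994]
  shift cm [ -3.93   0.52 -49.92] turn 0
```

>>> servo_tool(deltas=[-0.4,0,-1.5,0,-0.4,0,-2.8,0,-0.3,0,-3,0,-0.3,0,-3,0,-0.3,0,-3,0,-0.3,0,-3,0,-0.3,0,-3,0,-0.3,0,-3,0,-0.3,0,-3,0,-0.3,0,-3,0])

```text
clock: 94.37
tcp_pos: [0.4809, 0.1209, 0.2991]
eef_rot: [1.207, 1.154, -1.399]
contact_force: [0.6, 0.7, -1.1]
width: 0.0212
```

Run:
```python
from h import *
plan(.50,.33,.29)
```

```text
t 94.37 tcp [0.4809 0.1209 0.2991] th -7.5 j7 -0.8 w 0.0212 xaxis [-0.089 -0.066 -0.994]
  shift cm [ -0.65  -0.75 -20.99] turn 0
```

>>> servo_tool(deltas=[-0.1,0,-2.5,0,-0.1,0,-2.5,0,-0.1,0,-2.5,0,-0.1,0,-2.5,0,-0.1,0,-2.5,0,-0.1,0,-2.5,0,-0.1,0,-2,0,0,0,-1.5,0,0,0,0,0,0,0,0,0])

```text
clock: 95.2
tcp_pos: [0.5073, 0.3275, 0.286]
eef_rot: [1.203, 1.172, -1.395]
contact_force: [0.6, -0.2, -1.9]
width: 0.0214
```

```bash
cat > sv.py <<'E'
from h import *
import sys
plantip(.532,.381,.10)
im=get_image('wrist');s=get_image('side');t=get_image('top')
c=np.clip(im['color'][:,:,::-1].astype(float)*2.,0,255)
d=np.clip(s['color'][110:210,200:300,::-1].astype(float)*1.6,0,255)
cv2.imwrite(f'pics/{sys.argv[1]}.png',np.hstack([c[0:300,200:440],cv2.resize(d,(300,300),interpolation=2)]).astype(np.uint8))
for cam in ['wrist','side']: print(cam,[(np.round(q['position'],1),round(q['score'],2)) for q in place_of(cam,'stand_hole')],[(np.round(q['position'],1),round(q['score'],2)) for q in place_of(cam,'driver_tip')])
o=get_obs();M=R.from_rotvec(o['eef_rot']).as_matrix();p=np.array(o['tcp_pos'])
print('pred tip wrist/side',proj(im,[p+M@TIPOFF]),proj(s,[p+M@TIPOFF]))
E
python3 sv.py cb
```

```text
t 95.2 tip [0.4986 0.3299 0.174 ] th -7.0 j7 -1.12 xaxis [-0.097 -0.057 -0.994] F [ 0.6 -0.2 -1.9] w 0.0214
  shift cm [ 6.74  3.35 -5.95] turn 0
wrist [(array([358.4, 110.9]), 0.57)] [(array([329.9, 194.3]), 0.98)]
side [(array([255.4, 157.7]), 0.95)] [(array([245.6, 142.8]), 0.88)]
pred tip wrist/side [[328.24598289 189.51907208]] [[248.75457644 141.04242359]]
```

Run:
```python
from h import *
im=get_image('wrist');s=get_image('side')
print(atz(im,(358.3,109),.084),atz(s,(255.4,157.7),.084), tri([(im,(358.3,109)),(s,(255.4,157.7))]))
plantip(.533,.381,.115)
```

```text
[0.52999042 0.37893186 0.084     ] [0.5417214  0.37191032 0.084     ] (array([0.53599428, 0.37562175, 0.08338796]), [np.float64(0.0068217784341907915), np.float64(0.006821778434190817)])
t 95.65 tip [0.499  0.3283 0.175 ] th -7.1 j7 -1.12 xaxis [-0.095 -0.057 -0.994] F [-0.2  0.7 -0.6] w 0.0211
  shift cm [ 5.34  3.24 -6.03] turn 0
```

>>> servo_tool(deltas=[0,0.7,-1.4,0,0,0.7,-1.4,0,0,0.7,-1.4,0,0,0.6,-1.3,0,0.8,0,0,0,0.8,0,0,0,0.8,0,0,0,0.5,0,0,0,0,0,0,0,0,0,0,0])

```text
clock: 96.48
tcp_pos: [0.5394, 0.371, 0.2492]
eef_rot: [1.206, 1.163, -1.401]
contact_force: [-0.5, -0.9, -0.8]
width: 0.0211
```

```bash
python3 sv.py cc
python3 - <<'E'
from h import *
plantip(.530,.379,.10)
im=get_image('wrist');c=np.clip(im['color'][120:220,280:380,::-1].astype(float)*1.5,0,255)
cv2.imwrite('pics/cd.png',cv2.resize(c,None,fx=5,fy=5,interpolation=2).astype(np.uint8))
E
```

```text
t 96.48 tip [0.5309 0.3729 0.1372] th -7.4 j7 -1.15 xaxis [-0.095 -0.062 -0.994] F [-0.5 -0.9 -0.8] w 0.0211
  shift cm [ 3.63  0.32 -1.09] turn 0
wrist [(array([331.1, 164.1]), 0.61)] [(array([326.1, 191.9]), 0.92)]
side [(array([255. , 159.3]), 0.7)] [(array([249.4, 146.6]), 0.88), (array([384. , 213.7]), 0.2)]
pred tip wrist/side [[327.67753451 185.96536163]] [[250.94266817 143.51078743]]
t 96.83 tip [0.5314 0.3741 0.138 ] th -7.4 j7 -1.15 xaxis [-0.093 -0.06  -0.994] F [ 0.2  0.1 -1.1] w 0.021
  shift cm [ 3.76  0.12 -0.74] turn 0
```

Run:
```python
from h import *
im=get_image('wrist')
h=atz(im,(328.0,162.9),.084);print(h)
plantip(h[0],h[1],.09)
```

```text
[0.52840794 0.38081371 0.084     ]
t 96.93 tip [0.5313 0.374  0.1378] th -7.4 j7 -1.15 xaxis [-0.094 -0.06  -0.994] F [-0.4 -0.2 -0.6] w 0.0214
  shift cm [ 4.74  0.03 -0.98] turn 0
```

>>> servo_tool(deltas=[0,0,-0.4,0,0,0,-0.4,0,0.5,0,-0.1,0,0.8,0,0,0,0.8,0,0,0,0.7,0,0,0,0.2,0,0,0,0,0,0,0,0,0,0,0,0,0,0,0])

```text
clock: 97.77
tcp_pos: [0.5371, 0.3797, 0.2146]
eef_rot: [1.205, 1.164, -1.4]
contact_force: [-0.7, 0.1, -1.0]
width: 0.0211
```

```bash
cat > hv.py <<'E'
from h import *
import sys
im=get_image('wrist');c=np.clip(im['color'][120:220,280:380,::-1].astype(float)*float(sys.argv[2]),0,255)
cv2.imwrite(f'pics/{sys.argv[1]}.png',cv2.resize(c,None,fx=5,fy=5,interpolation=2).astype(np.uint8))
plantip(.5284,.3808,.09)
E
python3 hv.py ce 1.5
```

```text
t 97.82 tip [0.5286 0.3816 0.1028] th -7.4 j7 -1.18 xaxis [-0.095 -0.061 -0.994] F [ 0.4 -0.3 -0.7] w 0.0214
  shift cm [ 1.27  0.11 -0.01] turn 0
```

Run:
```python
from h import *
im=get_image('wrist')
h=atz(im,(329.8,180.3),.084);print(h)
plantip(h[0],h[1],.086)
```

```text
[0.52913363 0.38136716 0.084     ]
t 97.87 tip [0.5287 0.3817 0.1029] th -7.4 j7 -1.18 xaxis [-0.095 -0.061 -0.994] F [ 0.1  0.3 -1.3] w 0.0214
  shift cm [ 1.68  0.2  -0.09] turn 0
```

>>> servo_tool(deltas=[0,0.2,-0.05,0,0.4,0,0,0,0.4,0,0,0,0.4,0,0,0,0.3,0,0,0,0,0,0,0,0,0,0,0,0,0,0,0,0,0,0,0,0,0,0,0])

```text
clock: 98.7
tcp_pos: [0.5383, 0.3793, 0.1989]
eef_rot: [1.207, 1.163, -1.399]
contact_force: [0.1, -0.3, -1.0]
width: 0.0214
```

```bash
python3 hv.py cf 2
```

```text
t 98.75 tip [0.5299 0.3814 0.0869] th -7.4 j7 -1.18 xaxis [-0.094 -0.06  -0.994] F [ 0.4  0.3 -1.5] w 0.0212
  shift cm [-0.29 -0.17  0.1 ] turn 0
```

Run:
```python
from h import *
o=get_obs();M=R.from_rotvec(o['eef_rot']).as_matrix()
print(M.T@np.array([-.045,0,-1]))
```

```text
[ 0.99797198  0.04117432 -0.06619371]
```

>>> servo_tool(deltas=[0.5,0.02,-0.03,0,0.5,0.02,-0.03,0,0.5,0.02,-0.03,0,0.5,0.02,-0.03,0,0.5,0.02,-0.03,0,0.5,0.02,-0.03,0,0,0,0,0,0,0,0,0,0,0,0,0,0,0,0,0])

```text
clock: 99.58
tcp_pos: [0.5365, 0.3791, 0.165]
eef_rot: [1.206, 1.164, -1.4]
contact_force: [0.3, -0.2, -0.7]
width: 0.0208
```

```bash
python3 hv.py cg 2; python3 -c "
from h import *
print(get_obs()['torque'])"
```

```text
t 99.63 tip [0.5281 0.3811 0.053 ] th -7.4 j7 -1.2 xaxis [-0.094 -0.061 -0.994] F [-1.4 -1.3 -1.2] w 0.0213
  shift cm [-3.68 -0.28  0.29] turn 0
[ 0.03791222 -0.17352533 -0.00419204]
```

>>> servo_tool(deltas=[0.5,0.02,-0.03,0,0.5,0.02,-0.03,0,0.5,0.02,-0.03,0,0.5,0.02,-0.03,0,0.5,0.02,-0.03,0,0.4,0.02,-0.03,0,0,0,0,0,0,0,0,0,0,0,0,0,0,0,0,0])

```text
clock: 100.47
tcp_pos: [0.5354, 0.3794, 0.133]
eef_rot: [1.207, 1.164, -1.399]
contact_force: [0.2, 0.4, -0.6]
width: 0.0211
```

```bash
python3 hv.py ch 2; python3 sv.py ci; python3 -c "
from h import *
print(get_obs()['torque'])"
```

```text
t 100.52 tip [0.5271 0.3815 0.021 ] th -7.4 j7 -1.22 xaxis [-0.094 -0.06  -0.994] F [ 0.1 -0.5 -1.3] w 0.0212
  shift cm [-6.87 -0.45  0.54] turn 0
t 100.52 tip [0.5271 0.3815 0.021 ] th -7.4 j7 -1.22 xaxis [-0.094 -0.06  -0.994] F [ 0.1 -0.5 -1.3] w 0.0212
  shift cm [-7.89 -0.18  0.55] turn 0
wrist [] []
side [(array([253.7, 161.2]), 0.8)] []
pred tip wrist/side [[327.38210954 187.07049137]] [[251.57815678 174.38610989]]
[ 0.11384381 -0.13373009  0.05445069]
```

>>> servo_tool(deltas=[0.3,0.01,-0.02,0,0.3,0.01,-0.02,0,0.2,0,0,0,0,0,0,0,0,0,0,0,0,0,0,0,0,0,0,0,0,0,0,0,0,0,0,0,0,0,0,0])

```text
clock: 101.7
tcp_pos: [0.5353, 0.3794, 0.1254]
eef_rot: [1.208, 1.163, -1.398]
contact_force: [0.2, -0.4, 1.1]
width: 0.0211
```

```bash
python3 hv.py cj 2; python3 -c "
from h import *
print(get_obs()['torque'])"
```

```text
t 101.75 tip [0.527  0.3815 0.0134] th -7.4 j7 -1.22 xaxis [-0.093 -0.059 -0.994] F [-0.1 -0.3  1.2] w 0.0214
  shift cm [-7.63 -0.49  0.6 ] turn 0
[-0.01991118 -0.03589215 -0.01338765]
```

>>> servo_tool(deltas=[0,0,0,0,0,0,0,0,0,0,0,0,0,0,0,0,0,0,0,0,0,0,0,0,0,0,0,0,0,0,0,0,0,0,0,0,0,0,0,0], jaw=0.7)

```text
clock: 102.58
tcp_pos: [0.5351, 0.3794, 0.1247]
eef_rot: [1.208, 1.164, -1.398]
contact_force: [0.2, 0.2, -0.2]
width: 0.0597
```

Run:
```python
from h import *
plan()
im=get_image('wrist');c=np.clip(im['color'][:,:,::-1].astype(float)*2.5,0,255).astype(np.uint8)
cv2.imwrite('pics/ck.png',c)
```

```text
t 102.58 tcp [0.5351 0.3794 0.1247] th -7.4 j7 -1.22 w 0.0597 xaxis [-0.093 -0.059 -0.994]
  shift cm [0. 0. 0.] turn 0
```

>>> servo_tool(deltas=[-1,0,0,0,-1.5,0,0,0,-1.5,0,0,0,-1.5,0,0,0,-1.5,0,0,0,-1.5,0,0,0,-1.5,0,0,0,-1.5,0,0,0,-1,0,0,0,0,0,0,0])

```text
clock: 103.47
tcp_pos: [0.5479, 0.3894, 0.2673]
eef_rot: [1.214, 1.166, -1.391]
contact_force: [0.4, 1.2, 0.7]
width: 0.0602
```

```bash
cat sv.py | head -30
python3 - <<'E'
from h import *
t=get_image("top");s=get_image("side")
for n,i in(("top",t),("side",s)): cv2.imwrite(f"pics/z_{n}.png",cv2.cvtColor(i["color"],cv2.COLOR_RGB2BGR))
for c in("top","side"):
  for n in("sprayer","tipbox","jar","driver_grip","stand_hole0"):
    r=place_of(c,n); print(c,n,[(np.round(q["position"]).tolist(),round(q["score"],2)) for q in r[:2]])
print(get_obs()["clock"])
E
```

```text
from h import *
import sys
plantip(.532,.381,.10)
im=get_image('wrist');s=get_image('side');t=get_image('top')
c=np.clip(im['color'][:,:,::-1].astype(float)*2.,0,255)
d=np.clip(s['color'][110:210,200:300,::-1].astype(float)*1.6,0,255)
cv2.imwrite(f'pics/{sys.argv[1]}.png',np.hstack([c[0:300,200:440],cv2.resize(d,(300,300),interpolation=2)]).astype(np.uint8))
for cam in ['wrist','side']: print(cam,[(np.round(q['position'],1),round(q['score'],2)) for q in place_of(cam,'stand_hole')],[(np.round(q['position'],1),round(q['score'],2)) for q in place_of(cam,'driver_tip')])
o=get_obs();M=R.from_rotvec(o['eef_rot']).as_matrix();p=np.array(o['tcp_pos'])
print('pred tip wrist/side',proj(im,[p+M@TIPOFF]),proj(s,[p+M@TIPOFF]))
top sprayer [([252.0, 146.0], 0.73)]
top tipbox [([455.0, 282.0], 0.61)]
top jar []
top driver_grip [([193.0, 196.0], 0.79)]
top stand_hole0 [([199.0, 205.0], 0.76)]
side sprayer [([316.0, 173.0], 0.64)]
side tipbox [([344.0, 367.0], 0.75), ([250.0, 142.0], 0.52)]
side jar []
side driver_grip [([251.0, 143.0], 0.68), ([357.0, 187.0], 0.65)]
side stand_hole0 [([253.0, 159.0], 0.68)]
104.0667
```

```bash
python3 -c "
from h import *
plan(0.45,0.25,0.32,np.radians(-7.4))"
```

```text
t 104.07 tcp [0.5471 0.3881 0.2633] th -7.3 j7 -1.15 w 0.0599 xaxis [-0.093 -0.057 -0.994]
  shift cm [-3.95 -8.33 15.23] turn -0.125
```

>>> servo_tool(deltas=[-1,0,0,0,-1,0,0.5,0,-0.5,-1,1.5,0,-0.5,-1,2,0,-0.5,-1.5,2.5,0,-0.5,-1.5,2.5,0,0,-1.5,2.5,0,0,-1,2,0,0,0,1,0,0,0,0,0])

```text
clock: 104.9
tcp_pos: [0.4557, 0.2515, 0.3288]
eef_rot: [1.213, 1.162, -1.391]
contact_force: [0.6, 0.1, -1.3]
width: 0.0599
```

Run:
```python
from h import *
t=get_image("top");s=get_image("side")
a=np.clip(t["color"][...,::-1].astype(float)*1.5,0,255).astype(np.uint8);b=np.clip(s["color"][...,::-1].astype(float)*1.5,0,255).astype(np.uint8)
cv2.imwrite("pics/za.png",a);cv2.imwrite("pics/zb.png",b)
cv2.imwrite("pics/zc.png",np.hstack([cv2.resize(a[140:280,130:270],(400,400),interpolation=2),cv2.resize(b[100:220,190:310],(400,400),interpolation=2)]))
for c in("top","side"):
  for n in("sprayer","tipbox","jar","driver_grip","stand_hole0","driver_tip"):
    r=place_of(c,n); print(c,n,[(np.round(q["position"]).tolist(),round(q["score"],2)) for q in r[:2]])
print(get_obs()["clock"],get_obs()["tcp_pos"],get_obs()["contact_force"])
```

```text
top sprayer [([252.0, 148.0], 0.75), ([453.0, 282.0], 0.15)]
top tipbox [([454.0, 283.0], 0.61), ([417.0, 168.0], 0.37)]
top jar []
top driver_grip [([195.0, 193.0], 0.47)]
top stand_hole0 [([200.0, 205.0], 0.65)]
top driver_tip []
side sprayer [([316.0, 176.0], 0.59)]
side tipbox [([344.0, 367.0], 0.79)]
side jar [([278.0, 159.0], 0.94)]
side driver_grip [([252.0, 141.0], 0.6)]
side stand_hole0 [([251.0, 160.0], 0.57)]
side driver_tip [([345.0, 367.0], 0.71)]
105.6 [0.45535115 0.25401092 0.32736175] [0.03633876 0.25495309 0.46594081]
```

View pics/za.png

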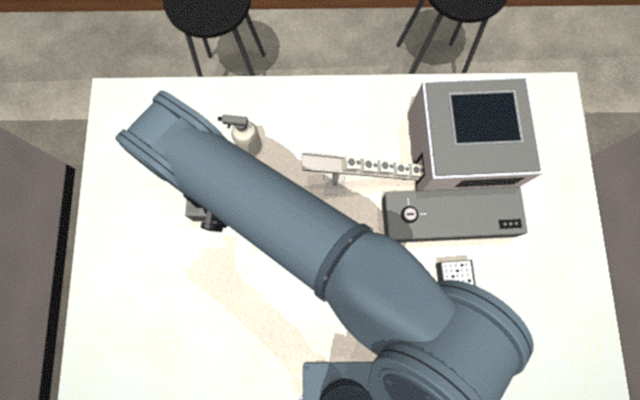

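View pics/zb.png

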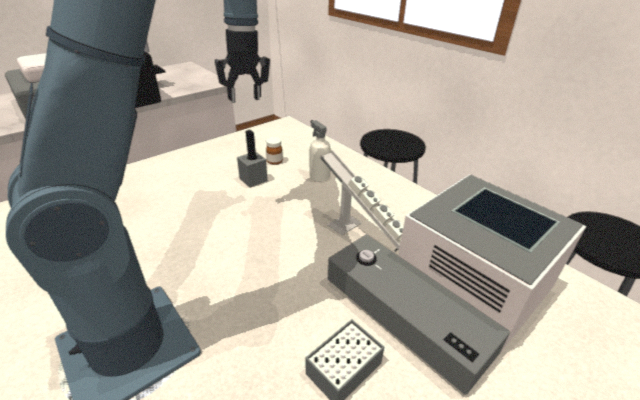

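View pics/zc.png

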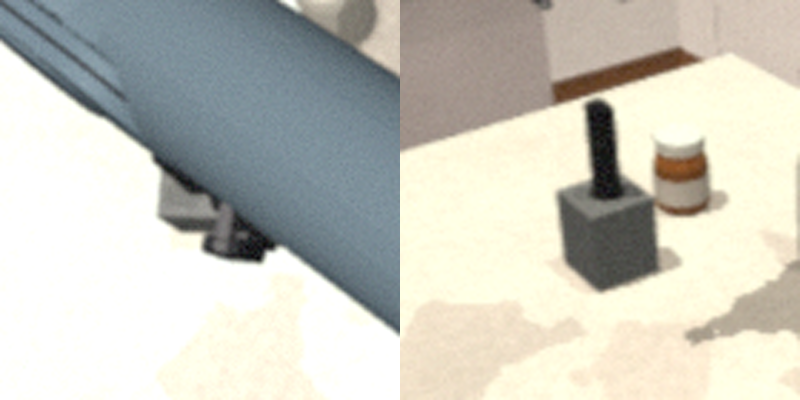

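```bash
sed -n 1,40p ov.py
python3 - <<'E'
from h import *
t=get_image("top");s=get_image("side")
a=np.clip(t["color"][...,::-1].astype(float)*1.3,0,255).astype(np.uint8);b=np.clip(s["color"][...,::-1].astype(float)*1.3,0,255).astype(np.uint8)
print(proj(s,[(.529,.381,.09),(.529,.381,.18)]))
for p,q in ((0.084,.18),):
  pts=proj(s,[(.529,.381,p),(.529,.381,q)])
cv2.imwrite("pics/zd.png",np.vstack([cv2.resize(a[140:230,290:450],(533,300),interpolation=2),cv2.resize(b[170:280,310:430],(533,300),interpolation=2)]))
z=b[120:190,230:270]; cv2.imwrite("pics/ze.png",cv2.resize(z,(320,560),interpolation=0))
# dark handle mask: axis
g=s["color"].astype(int).sum(2); m=(g<120); m[:,:230]=0;m[:,275:]=0;m[:125]=0;m[160:]=0
for r in range(128,158,4):
  c=np.where(m[r])[0]; print(r,c.min() if len(c) else None,c.max() if len(c) else None)
E
```

```text
from h import *
import sys
CH=chuteframe([0.6135,-0.189,0.062],np.deg2rad(-88.0))
if __name__=='__main__':
    for cam,(x0,y0,x1,y1) in dict(top=(280,130,440,250),side=(300,130,460,290)).items():
        im=get_image(cam);s=4
        z=cv2.resize(im['color'][y0:y1,x0:x1],None,fx=s,fy=s,interpolation=cv2.INTER_CUBIC)[:,:,::-1].copy()
        z=np.clip(z.astype(float)*1.4,0,255).astype(np.uint8)
        o,M=CH
        for yy in (19,22):
          for zz in (0,10):
            draw(z,im,[o+M@np.array(v)/1000 for v in [(-315,yy,zz),(0,yy,zz)]],s,(x0,y0),(0,255,0))
            draw(z,im,[o+M@np.array(v)/1000 for v in [(-315,-yy,zz),(0,-yy,zz)]],s,(x0,y0),(0,0,255))
        draw(z,im,[o+M@np.array(v)/1000 for v in [(0,-19,0),(0,-19,14),(0,19,14),(0,19,0)]],s,(x0,y0),(255,0,0))
        draw(z,im,[[.489+.0155*np.cos(t),-.1837+.0155*np.sin(t),.097] for t in np.linspace(0,6.28,30)],s,(x0,y0),(255,0,255))
        cv2.imwrite(f'pics/ov_{cam}.png',z)
[[250.41168479 156.1809081 ]
 [247.9790137  130.82904377]]
128 None None
132 247 251
136 247 252
140 247 253
144 248 253
148 248 253
152 249 254
156 248 256
```

View pics/zd.png

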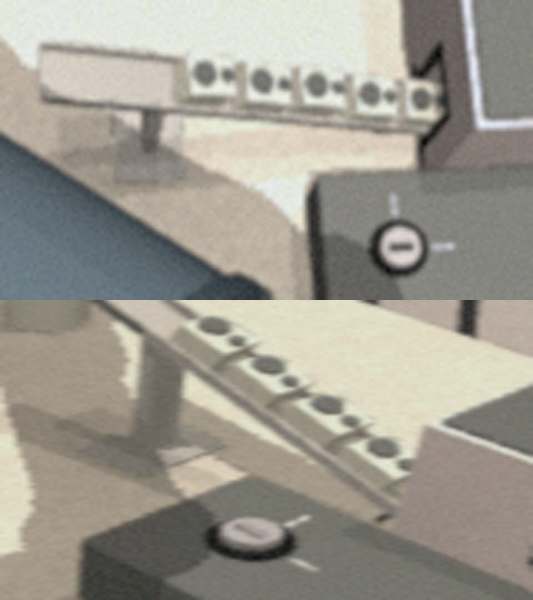

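Run:
```python
from h import *
from ov import CH
o,M=CH
for cam,(x0,y0,x1,y1) in dict(top=(290,130,440,240),side=(320,150,430,270)).items():
    im=get_image(cam);s=5
    z=cv2.resize(im['color'][y0:y1,x0:x1],None,fx=s,fy=s,interpolation=2)[:,:,::-1].copy()
    z=np.clip(z.astype(float)*1.3,0,255).astype(np.uint8)
    for k in range(5):
        xm=15-50*k
        P=[(xm+a,b,15.) for a,b in((-20,-16),(20,-16),(20,16),(-20,16),(-20,-16))]
        draw(z,im,[o+M@np.array((p[0],p[1],30))/1000 for p in P],s,(x0,y0),(0,255,0))
    cv2.imwrite(f'pics/zf_{cam}.png',z)
```

```text
(no output)
```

View pics/zf_top.png

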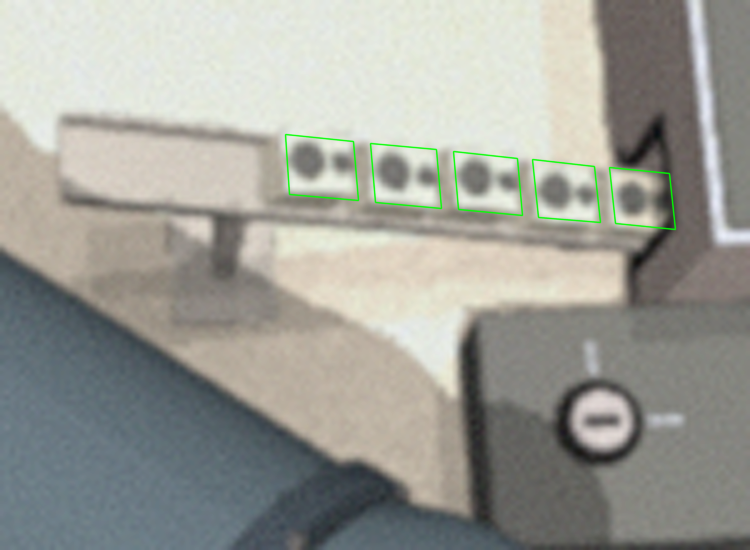

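View pics/zf_side.png

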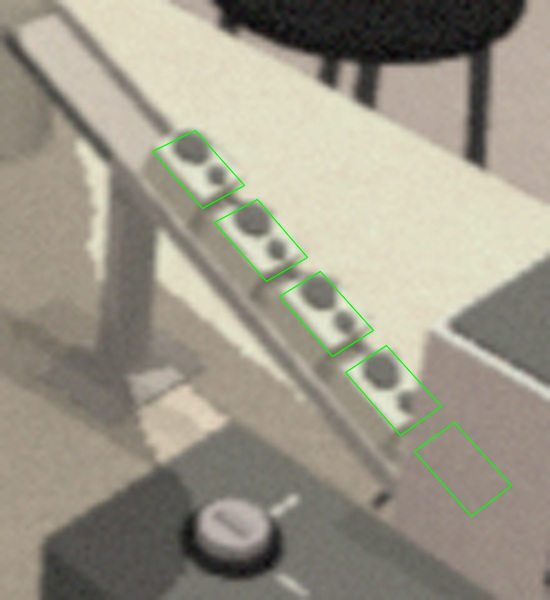

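Run:
```python
from h import *
im=get_image('top')
g=cv2.cvtColor(im['color'],cv2.COLOR_RGB2GRAY).astype(float)
c=proj(im,[(.489,-.1837,.097)])[0]; print(c)
ys,xs=np.mgrid[0:400,0:640]; d=np.hypot(xs-c[0],ys-c[1])
px=proj(im,[(.489+.0155,-.1837,.097)])[0]; r=np.hypot(*(px-c)); print(r)
m=d<r*0.72
w=np.clip(np.percentile(g[m],70)-g,0,None)*m
P=np.stack([xs[m],ys[m]]).astype(float);W=w[m]
mu=(P*W).sum(1)/W.sum();C=((P-mu[:,None])*W)@(P-mu[:,None]).T/W.sum()
v=np.linalg.eigh(C); print(v[0]); e=v[1][:,1]
A=[atz(im,*(mu+k*e*4),.095) if False else None for k in(-1,1)]
for yaw in(-100,-95,-88,-80,-75):
  q=proj(im,[(.489,-.1837,.093),(.489+.01*np.cos(np.radians(yaw)),-.1837+.01*np.sin(np.radians(yaw)),.093)]);dd=q[1]-q[0]
  print(yaw,np.degrees(np.arctan2(dd[1],dd[0])))
print(np.degrees(np.arctan2(e[1],e[0])),mu)
print(get_obs()['clock'],get_obs()['joint_vel'])
```

```text
[410.62274183 213.2836432 ]
5.745415109979735
[0.80074938 4.07141173]
-100 8.836988484058622
-95 3.9845376122602905
-88 -2.873088056576982
-80 -10.812697839054461
-75 -15.833566583949683
176.43089068364043 [410.10606061 213.58946609]
105.85 [-0.00125689 -0.0011572   0.0012493  -0.0012841  -0.00238891  0.00187651
 -0.00298344]
```

```bash
python3 -c "
from workcell import *
print(finish_job())"
```

```text
the job is handed in; nothing more can be done
None
```

I laid all five cartridges in the chute behind the closed gate. I then turned the selector clockwise to its stop with the screwdriver, stood the screwdriver back in its block, and handed the job in at about 106 s. The hand-in reports no verdict, so what follows rests on my own checks.

**Last checks that agreed:**
- **Cartridges:** boxes drawn for a row resting on the end stop match all five cartridges in the top view. They match four in the side view, where the housing hides the fifth. They lie caps up and nose downhill, and the first block's centre is about 15 mm past the gate.
- **Selector:** the slot measures about -87° in the top picture against -88° for the chute. At the stop the turning moment had risen to 0.17 Nm.
- **Screwdriver:** it stands in its block, and in the side view its handle is within about 2 px of where an upright one would appear.
- **Bystanders:** the spray bottle, tip box and jar are within 1–3 px of where they started.
- **Gripper:** it hangs open at z = 0.33 m and touches nothing.

**What went wrong or disagreed:**
- **Fifth cartridge:** it first caught the right rail, so I lifted and re-aligned it before letting it go.
- **Tool tilt:** it drifted to about 8–9°. I took part of that out by dragging the fingertips on the bench, which peaked at about 43 N there. That is above the 40 N limit for the arm and the gripper's body. I took the fingertips not to count as the gripper's body, but could not confirm that.
- **Screwdriver tip position:** the wrist and side cameras disagreed by a few mm.
- **Networks:** in the last pictures the top view did not find the jar because the arm covers it. The side view put the screwdriver's tip on the tip box, so I checked upright standing from the handle instead.

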